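# Unmould a batch of soap from a ratchet-clamped mould

## Task

Take the soap mould apart and put the soap out to dry: flip the ratchet pawl over so that it stays out of its rack, pull the jaw right back, slide the press plate out from under the fixed lip and lift it off, then lift the mould frame off the bars, and stand both plate and frame the right way up, flat on the bare table. Then put every bar of soap that was in the mould on the slatted drying rack, side by side with no bar touching another, and leave the other things on the table where they are.

Things in the scene. Friction and masses are not known exactly. Their poses are not given: they have to be found in the camera images.
- mould: Fixed wooden base of the soap mould, 200 x 330 x 18 mm; origin: centre of its underside on the table, z up, y along its length. Frame, plate and bars are centred at x = 0, y = +30 mm. At the +y end stands a fixed post, at the -y end the sliding jaw.
- fixed_lip (a point): Middle of the inner edge, underside, of the fixed end post's steel lip, 79.5 mm above the table. It overhangs the end of the press plate by 10 mm, but not the frame. Post and lip are 146 mm wide, top 91.5 mm up. Axes as the mould's.
- jaw (a joint): Slide of the jaw along the mould's -y, in m: 0 clamped, 0.045 back at its stop. Clamped, its steel lip (underside 79.5, top 91.5 mm above the table) overhangs the press plate by 10 mm. About 2.5 N of friction. It cannot go back while the pawl is in the rack's teeth.
- jaw_knob (a point): Centre of the turned dark wooden knob on top of the jaw: 31 mm across, 116 mm above the table, its top 14 mm higher. Pull it along the mould's -y to draw the jaw back.
- pawl (a joint): Ratchet pawl on the robot's side of the jaw (mould x = +88 mm), turning in the mould's y-z plane, in rad: 0 = in the rack's teeth, ball arm leaning 20 degrees to -y; 0.9 = flipped, ball arm leaning 31 degrees to +y. It is weighted: short of about 0.4 it drops back, past that it falls over by itself and stays.
- pawl_ball (a point): Centre of the black ball, 20 mm across, at the end of the pawl's thin steel arm, 85 mm from the pivot, 112 mm above the table while engaged, free all round. Push it some 40 mm towards the mould's +y to flip the pawl; less than 1 N is enough.
- plate_grip (a point): Press plate, loose, 0.28 to 0.46 kg: board 140 x 221 x 12 mm. This point: centre of the wooden grip batten on top, 22 mm wide (point x), 90 long (y), 32 high; 49 mm above the plate's lowest faces (also when it stands on the table). Two runners below, 46 x 134 x 21 mm, hang in the frame. To come out it slides 14 mm (12 to 18) along the mould's -y, jaw being back, then goes straight up.
- frame_centre (a point): Mould frame, loose, bottomless, 146 x 193 x 48 mm high, 0.28 to 0.46 kg; this point is its centre, 24 mm above its lower edge (42 mm above the table in the mould). Four cavities 51 x 83 mm round the bars. Grip the web, 26 mm thick (point x), that runs through its middle along y: its top 22 mm stand free above bars and cross walls. Lift straight up 35 mm or more to clear the bars.
- clear_strip (a point): Fixed point on the table: centre of the bare strip at the back, about 150 mm (x) by 460 mm (y), which has room for the plate and the frame one beside the other, long sides along y.
- rack_top (a point): Drying rack, loose, 0.7 kg: light wooden slats on two runners, 180 x 230 x 22 mm (x, y, z). This point: centre of the slats' top, 22 mm above the table.
- bar_0_centre (a point): Bar of soap, 47 x 79 x 26 mm (x, y, z of this point), loose, 0.1 kg; this point is its centre, 31 mm above the table in the mould, in the cavity at mould x = -38, y = -16 mm; neighbours are 30 mm away across x, 13 mm along y. May be absent.
- bar_1_centre (a point): Bar of soap, 47 x 79 x 26 mm (x, y, z of this point), loose, 0.1 kg; this point is its centre, 31 mm above the table in the mould, in the cavity at mould x = +38, y = -16 mm; neighbours are 30 mm away across x, 13 mm along y. May be absent.
- bar_2_centre (a point): Bar of soap, 47 x 79 x 26 mm (x, y, z of this point), loose, 0.1 kg; this point is its centre, 31 mm above the table in the mould, in the cavity at mould x = -38, y = +76 mm; neighbours are 30 mm away across x, 13 mm along y. May be absent.
- bar_3_centre (a point): Bar of soap, 47 x 79 x 26 mm (x, y, z of this point), loose, 0.1 kg; this point is its centre, 31 mm above the table in the mould, in the cavity at mould x = +38, y = +76 mm; neighbours are 30 mm away across x, 13 mm along y. May be absent.
- hare: Bystander, loose: dark sitting hare ornament, 36 x 50 x 102 mm high; origin at the centre of its underside. Leave it where it is.
- pink_votive: Bystander, loose: pink glass votive cup, 76 mm across, 62 mm high; origin at the centre of its underside. Leave it where it is.

How it is judged:
By the outcome, as a careful person would: the job done as asked, in the order asked, and still so for the second after the job is handed in, with the robot touching nothing.
Of bar_0, bar_1, bar_2, bar_3 only 2 to 4 are there at a start; the rules pass over those that are not, and their reading is None.
At some moment in a run one of rack may be knocked a few centimetres aside while the robot is not near it.
Once in a run the grip may slacken for a moment while it holds something.
It also fails if it takes over 210 s, if anything falls off the work surface, if the arm or the gripper's body presses on something with over 40 N, if the wrist force passes 120 N, or if a joint passes its speed limit or range.

## Robot

A 6-joint arm with a two-finger parallel gripper is mounted at the origin on a cart in front of the work surface, level with it; the furniture and walls round the work are solid. World frame = base frame: x ahead of the robot, y to its left, z up, the work surface at z = 0. Lengths are in m, angles in degrees, forces in N, time in s.
With the tool pointing down it reaches from about 0.4 to 0.825 m from the base axis. Payload 7 kg.
Tool frame: the origin (TCP) lies at the very end of the fingers, on their centre line; the grasp point (between the pads) lies 19 mm behind it; z points along the fingers, y is the line along which they close (so a half turn about z gives the same grasp; the last joint's range is limited). The gripper opens to 88 mm and grips with 3 to 60 N. Pads are 19 mm wide; open, the fingers measure 130 mm over their backs; the gripper's body (78 mm by 193 mm) begins 47 mm behind the grasp point.
Start: joints at [-52.936, 20.546, 0.682, 0, -70.136, -16.507], TCP at [0.237, -0.632, 0.227] pointing down, gripper open.
Joint ranges: [-176.03, 176.03], [-82.01, 121.73], [-58.28, 71.71], [-173.87, 95.51], [-174.79, -0.11], [-173.66, 173.66]. Speed limits (degrees/s): [136.94, 136.94, 172.46, 180, 180, 180].

## Interface

Orientations are given as [roll, pitch, yaw] about the fixed x, y, z axes, in that order (R = Rz(yaw) Ry(pitch) Rx(roll)).
In Python, from plant import r gives the robot as it stands. The module is installed in compiled form; this text tells all that it offers.
- The arm moves only by the tool jog_arm, never from a script. Its arguments are lists of equal length, an entry for each row: "travel": the shift along the tool's x, y, z each as a share of 50 cm, from -1 to 1, a list of three; "dr": the turn, a rotation vector about the tool's x, y, z each as a share of 360 degrees, from -1 to 1, a list of three; "claw": the opening, from 0 (shut) to 1 (fully open). A call has exactly 10 rows; each row is the pose to reach, as a shift and turn from the pose commanded when the call began, along the tool's axes at that moment, turning the shorter way round; what a row does not reach only later rows make up. A row lasts 1/8 s, in which the tool goes at most 62.5 mm and 10.7 degrees, less where a joint would pass 70% of its speed; a pose out of reach is approached as far as the arm can. A call with a number of a shift or a turn outside -1 to 1 is refused whole. A call with a gripper value outside its range is refused whole. The fingers move at their own pace and stop on an object; "newtons" is the grip in N (left out, the last holds). Time passes only in rows, so rows that repeat a pose let the fingers close, or fill a call up. It gives the time, the measured TCP pose, the force, the opening and the grip force at its end, in the units of the state.
- r.get_state(): the state, without advancing time (a new reading comes with each control period).
- r.capture(name): name is "side" or "top"; returns a dict with "pixels" (384x512x3 uint8, red, green, blue), "range_z" (384x512 float32, m along the optical axis (not along the pixel's ray), 0 where there is no reading), "fx", "fy", "cx", "cy" (pixels), "position" and "attitude" of the camera in the world. Camera axes: x right, y up, looking along -z (the intrinsics and any distortion apply to the point x, -y, -z); pixel columns grow to the right and rows downward; lengths in m; the calibration is good to about 2 mm. A picture is of the moment at which its call begins.
- r.close_job(): hands the job in; it is judged then, once.
Trained networks look in the newest picture that a camera, given by its name, has taken for a name from the list of things; names that differ only in an ending like _2 or _b are one class to them, and where a whole thing is asked for, a point or a joint stands for the part that bears it (a point fixed in the world has none). Each returns a list of dicts, best first, with "conf" (0 to 1); they miss things now and then, are a little off and sometimes report something else, mostly with a low value. They report only what shows in the picture. A call takes as long as a camera call.
- r.boxes_of(name, camera): "extent" ([left, top, right, bottom] in pixels, round what is visible of it).
- r.regions_of(name, camera): "pixels" (384x512 bool, what is visible of it) and "extent" ([left, top, right, bottom] in pixels, round what is visible of it).
- r.tip_of(name, camera): "at" ([column, row] in pixels: a listed point, or the origin of a listed thing).
The state is a dict: "time_s": time; "joints": joint angles; "qd": joint speeds; "joint_torque": joint torques, N m; "tcp_pos": TCP position; "eef_rot": TCP orientation; "contact_force": force on the tool from outside, world axes, zero at the start; "moment": the same for the moment, N m; "gripper_width": finger opening in m; "gripper_force": force on a finger pad.
Only numpy, scipy, OpenCV 4.12 (cv2) and the standard library are available. Lean on these libraries where they do the work, as an engineer would, in place of code of your own. Each camera call takes 0.05 s, during which the arm holds its last target. There are 200 camera calls.

## Working session

There is one attempt and no reset: what is moved stays moved. The work goes in short steps, Python scripts to look and compute and a tool call to move; the robot and the scene stay as the last step left them, time stands still between calls to the robot, and variables do not carry over. Pictures are saved under pics/ and viewed, at most 14 in all, crops included, and the job is handed in when it is done.

Besides the shell and the picture viewer there is one more tool, called after "Request:" as name(argument=value, ...), one argument or row to a line, values as JSON. jog_arm: Moves the arm, as the interface text tells. Its arguments: {"type":"object","properties":{"travel":{"type":"array"},"dr":{"type":"array"},"claw":{"type":"array"},"newtons":{"type":"number"}},"required":["travel","dr","claw"]}

```bash
mkdir -p pics; cat > h.py <<'E'
import numpy as np, cv2
from scipy.spatial.transform import Rotation as R
from plant import r
NAMES=["mould","fixed_lip","jaw_knob","pawl_ball","plate_grip","frame_centre","clear_strip","rack_top","bar_0_centre","hare","pink_votive"]
def att(c):
    a=np.array(c["attitude"],float)
    if a.shape==(3,3): return a
    if a.size==4: return R.from_quat(a).as_matrix()
    return R.from_euler("xyz",a,degrees=True).as_matrix()
def ray(c,u,v):
    d=np.array([(u-c["cx"])/c["fx"],-(v-c["cy"])/c["fy"],-1.0])
    return np.array(c["position"]),att(c)@d
def atz(c,u,v,z):
    p,d=ray(c,u,v); return p+d*(z-p[2])/d[2]
def atd(c,u,v,w=1):
    u0,v0=int(round(u)),int(round(v)); 
    q=c["range_z"][max(0,v0-w):v0+w+1,max(0,u0-w):u0+w+1]; q=q[q>0]
    p,d=ray(c,u,v); return p+d*np.median(q) if q.size else None
def cloud(c):
    v,u=np.mgrid[0:384,0:512]
    D=np.stack([(u-c["cx"])/c["fx"],-(v-c["cy"])/c["fy"],-np.ones(u.shape)],-1)*c["range_z"][...,None]
    P=D@att(c).T+np.array(c["position"]); P[c["range_z"]==0]=np.nan; return P
def tri(c1,a,c2,b):
    p,d=ray(c1,*a); q,e=ray(c2,*b); d/=np.linalg.norm(d); e/=np.linalg.norm(e)
    s=np.linalg.lstsq(np.stack([d,-e],1),q-p,rcond=None)[0]
    x,y=p+d*s[0],q+e*s[1]; return (x+y)/2,np.linalg.norm(x-y)
def save(c,n): cv2.imwrite("pics/"+n,c["pixels"][...,::-1])
E
python3 - <<'E'
from h import *
np.set_printoptions(precision=4,suppress=True)
C={}
for k in("side","top"):
    c=C[k]=r.capture(k); save(c,k+"0.png"); print(k,c["position"],c["attitude"],c["fx"],c["fy"],c["cx"],c["cy"],[x for x in c if x not in("pixels","range_z")], (c["range_z"]==0).mean())
D={}
for n in NAMES:
    for k in C:
        t=r.tip_of(n,k)
        for x in t[:2]: print(n,k,x["at"],round(x["conf"],2),atd(C[k],*x["at"]))
        if t: D[n,k]=t[0]["at"]
    if (n,"side") in D and (n,"top") in D: print("   tri",*tri(C["side"],D[n,"side"],C["top"],D[n,"top"]))
E
```

```text
side [0.3495 1.0569 0.5417] [  67.8872   -1.4187 -171.5941] 409.070306147306 409.070306147306 251.8039084306603 188.49389000991036 ['fx', 'fy', 'cx', 'cy', 'position', 'attitude'] 0.0039520263671875
top [0.3793 0.0309 0.9776] [  7.4346  -0.0573 -88.8154] 357.906167997955 357.906167997955 257.1186960719166 191.59106248122697 ['fx', 'fy', 'cx', 'cy', 'position', 'attitude'] 0.004094441731770833
mould side [231.1, 271.0] 0.88 [0.4806 0.3745 0.081 ]
fixed_lip side [219.5, 218.0] 0.97 [0.5437 0.197  0.1066]
fixed_lip side [163.9, 258.9] 0.6 [0.6663 0.2555 0.0148]
fixed_lip top [216.3, 164.3] 0.71 [0.562  0.1367 0.0921]
   tri [0.561  0.1379 0.0774] 0.00792432423430808
jaw_knob side [242.3, 252.6] 0.57 [0.4605 0.3628 0.1187]
jaw_knob side [285.7, 180.6] 0.33 [0.3963 0.0992 0.1775]
jaw_knob top [126.8, 198.1] 0.57 [0.4676 0.3417 0.1317]
   tri [0.4663 0.349  0.1106] 0.007066126771809667
pawl_ball side [216.0, 219.8] 0.72 [0.5631 0.1516 0.0777]
pawl_ball side [286.4, 251.7] 0.56 [0.3746 0.3408 0.1174]
pawl_ball top [128.6, 239.2] 0.65 [0.3709 0.3346 0.1214]
   tri [0.4441 0.3326 0.1735] 0.14
[... 413 characters left out ...]
314193275
rack_top side [284.7, 181.3] 0.96 [0.3987 0.0992 0.1754]
rack_top top [387.4, 222.2] 0.79 [ 0.4289 -0.3155  0.0237]
   tri [ 0.4247 -0.3185  0.0157] 0.009173342047802175
bar_0_centre side [167.4, 260.2] 0.35 [0.6577 0.2558 0.0124]
bar_0_centre side [287.4, 184.3] 0.19 [0.3907 0.1177 0.1751]
hare side [163.8, 258.6] 0.86 [0.6666 0.2553 0.0155]
hare top [184.9, 129.3] 0.51 [0.6656 0.23   0.0455]
   tri [0.6757 0.2382 0.0047] 0.0046628806257548285
pink_votive side [247.3, 208.4] 0.65 [ 0.5168 -0.0699  0.0128]
pink_votive side [220.8, 194.6] 0.39 [ 0.6255 -0.1869  0.0007]
pink_votive top [305.6, 189.4] 0.59 [ 0.5138 -0.0991  0.0139]
   tri [ 0.5187 -0.101  -0.0021] 0.005355578132107082
```

View pics/top0.png

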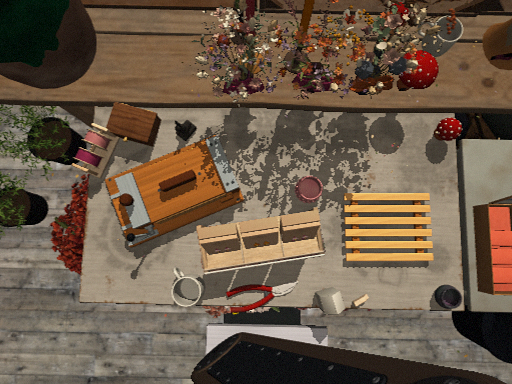

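View pics/side0.png

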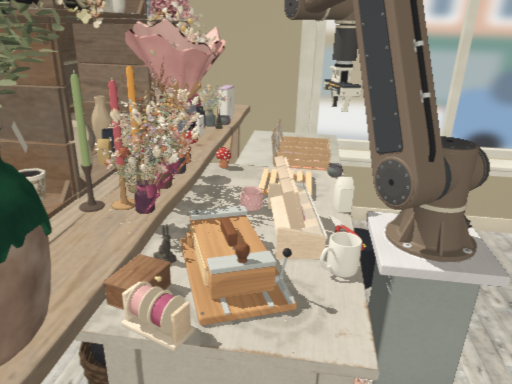

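The top view shows the mould at upper left: the jaw and knob at (127,198), the black ball at (129,238), the fixed lip at (217,165) and the batten at (177,182). The votive is at (309,188), the rack at (388,228) and the hare at (185,129). The side view agrees on all of these. Next I'll fit the poses from the depth cloud and plan the moves.

```bash
cat >> h.py <<'E'
def down(yaw): return R.from_euler("xyz",[180,0,yaw],degrees=True)
def plan(p0,rot0,wps):
    """wps: (x,y,z,yaw or None); prints travel/dr relative to p0,rot0"""
    R0=R.from_euler("xyz",rot0,degrees=True); last=R0
    for w in wps:
        t=R0.inv().apply(np.array(w[:3])-p0)/0.5
        if len(w)>3 and w[3] is not None: last=down(w[3])
        d=(R0.inv()*last).as_rotvec(degrees=True)/360
        print("travel",[float(x) for x in t.round(3)],"dr",[float(x) for x in d.round(4)])
def go(*wps):
    s=r.get_state(); plan(np.array(s["tcp_pos"]),s["eef_rot"],wps)
def rect(P,zlo,zhi,box):
    m=(P[...,2]>zlo)&(P[...,2]<zhi)&(P[...,0]>box[0])&(P[...,0]<box[1])&(P[...,1]>box[2])&(P[...,1]<box[3])
    m=cv2.morphologyEx(m.astype(np.uint8),cv2.MORPH_OPEN,np.ones((2,2)))>0
    q=P[m]
    if len(q)<5: return None
    rr=cv2.minAreaRect((q[:,:2]*1000).astype(np.float32)); return len(q),np.round(rr[0],1),np.round(rr[1],1),round(rr[2],1),np.median(q[:,2]).round(4)
E
python3 - <<'E'
from h import *
np.set_printoptions(precision=4,suppress=True)
c=r.capture("top");P=cloud(c)
B=(.33,.66,.08,.42)
for n,a in dict(batten=(.1,.113,(.45,.57,.17,.3)),plate=(.07,.0845,B),lips=(.088,.095,B),knob=(.122,.14,(.4,.53,.3,.4)),ball=(.11,.13,(.33,.42,.28,.38)),base=(.014,.022,B),rack=(.017,.028,(.3,.55,-.46,-.18)),hare=(.03,.11,(.62,.72,.19,.29)),votive=(.03,.07,(.45,.58,-.16,-.04)),crate=(.03,.2,(.28,.45,-.15,.2))).items(): print(n,rect(P,*a))
# shelf profile
for y in(.0,-.1,-.2,-.3,-.4):
    k=np.abs(P[...,1]-y)<.006
    print(y,[(round(x,2),round(float(np.nanmax(P[...,2][k&(np.abs(P[...,0]-x)<.006)],initial=-1)),3)) for x in np.arange(.56,.84,.02)])
s=r.get_state(); print(s["tcp_pos"],s["eef_rot"],s["gripper_width"])
lips=P[(P[...,2]>.088)&(P[...,2]<.096)&(P[...,0]>.4)&(P[...,0]<.66)&(P[...,1]>.08)&(P[...,1]<.2)]
print("fixed",cv2.minAreaRect((lips[:,:2]*1000).astype(np.float32)),len(lips))
E
```

```text
batten (272, array([515.7, 230.4]), array([18.7, 92. ]), 23.9, np.float64(0.1104))
plate (4015, array([431.6, 255.6]), array([277.,   0.]), 41.5, np.float64(nan))
lips (1322, array([528.7, 240.3]), array([170.9, 279.1]), 23.3, np.float64(nan))
knob (123, array([461.4, 346.4]), array([22. , 31.8]), 48.6, np.float64(nan))
ball (58, array([369.5, 343.7]), array([14.2, 45.3]), 22.8, np.float64(0.1192))
base (1565, array([530.8, 271.1]), array([259.1, 327.3]), 23.7, np.float64(nan))
rack (3835, array([ 416.8, -326.5]), array([176.2, 242.4]), 2.5, np.float64(nan))
hare (132, array([669.5, 234.4]), array([20.3, 42.4]), 26.2, np.float64(nan))
votive (243, array([ 498.9, -101.8]), array([ 55.9, 101.6]), 48.5, np.float64(nan))
crate (5828, array([321.9,  14.5]), array([ 95.8, 395. ]), 27.9, np.float64(nan))
0.0 [(np.float64(0.56), 0.005), (np.float64(0.58), 0.004), (np.float64(0.6), 0.004), (np.float64(0.62), 0.007), (np.float64(0.64), 0.007), (np.float64(0.66), 0.005), (np.float64(0.68), 0.006), (np.float64(0.7), 0.239), (np.float64(0.72), 0.258), (np.float64(0.74), 0.322), (np.float64(0.76),
[... 1098 characters left out ...]
p.float64(0.74), 0.054), (np.float64(0.76), 0.234), (np.float64(0.78), 0.248), (np.float64(0.8), 0.324), (np.float64(0.82), 0.317)]
-0.4 [(np.float64(0.56), 0.004), (np.float64(0.58), 0.005), (np.float64(0.6), 0.003), (np.float64(0.62), 0.005), (np.float64(0.64), 0.005), (np.float64(0.66), 0.004), (np.float64(0.68), 0.004), (np.float64(0.7), 0.006), (np.float64(0.72), 0.005), (np.float64(0.74), 0.054), (np.float64(0.76), 0.054), (np.float64(0.78), 0.155), (np.float64(0.8), 0.162), (np.float64(0.82), 0.159)]
[ 0.237  -0.632   0.2265] [ 179.9989    0.0005 -159.4446] 0.0875894113419436
fixed ((524.120361328125, 141.4019317626953), (222.4139404296875, 113.46318054199219), 11.880812644958496) 733
```

```bash
cat >> h.py <<'E'
M0=np.array([.5035,.2578]); TH=-156.1
def mw(x,y):
    a=np.radians(TH); return M0+x*np.array([np.cos(a),np.sin(a)])+y*np.array([-np.sin(a),np.cos(a)])
E
python3 - <<'E'
from h import *
np.set_printoptions(precision=4,suppress=True)
go((.48,-.2,.27,-156.1))
a=mw(.089,-.172); b=mw(.089,-.09); print(a,b,mw(0,-.095))
plan(np.array([.48,-.2,.27]),[180,0,-156.1],[(.5,.2,.25),(.45,.33,.22),(*a,.2),(*a,.107),(*b,.107)])
E
```

```text
travel [-0.758, 0.638, -0.087] dr [0.0, 0.0, -0.0093]
[0.3524 0.379 ] [0.3857 0.304 ] [0.465  0.3447]
travel [-0.361, 0.715, 0.04] dr [0.0, 0.0, 0.0]
travel [-0.375, 0.993, 0.1] dr [0.0, 0.0, 0.0]
travel [-0.236, 1.162, 0.14] dr [0.0, 0.0, 0.0]
travel [-0.236, 1.162, 0.326] dr [0.0, 0.0, 0.0]
travel [-0.236, 0.998, 0.326] dr [0.0, 0.0, 0.0]
```

```bash
python3 - <<'E'
from h import *
c=r.capture("side");P=cloud(c)
m=(P[...,0]>.6)&(P[...,0]<.85)&(P[...,2]>.03)&(P[...,2]<.4)
for y0 in np.arange(-.42,.05,.06):
    for z0 in (.03,.1,.17,.24,.31):
        k=m&(P[...,1]>y0)&(P[...,1]<y0+.06)&(P[...,2]>z0)&(P[...,2]<z0+.07)
        q=P[k][:,0]; print(round(y0,2),z0, q.size, np.round(np.percentile(q,3),3) if q.size>5 else None, end=" | ")
    print()
E
```

```text
-0.42 0.03 86 0.734 | -0.42 0.1 0 None | -0.42 0.17 3 None | -0.42 0.24 0 None | -0.42 0.31 0 None | 
-0.36 0.03 113 0.733 | -0.36 0.1 101 0.752 | -0.36 0.17 6 0.776 | -0.36 0.24 12 0.774 | -0.36 0.31 11 0.793 | 
-0.3 0.03 118 0.732 | -0.3 0.1 108 0.755 | -0.3 0.17 69 0.729 | -0.3 0.24 197 0.723 | -0.3 0.31 60 0.742 | 
-0.24 0.03 230 0.732 | -0.24 0.1 103 0.755 | -0.24 0.17 201 0.713 | -0.24 0.24 191 0.734 | -0.24 0.31 87 0.743 | 
-0.18 0.03 134 0.733 | -0.18 0.1 52 0.751 | -0.18 0.17 56 0.699 | -0.18 0.24 213 0.683 | -0.18 0.31 15 0.741 | 
-0.12 0.03 309 0.736 | -0.12 0.1 161 0.756 | -0.12 0.17 141 0.704 | -0.12 0.24 215 0.68 | -0.12 0.31 139 0.715 | 
-0.06 0.03 167 0.737 | -0.06 0.1 21 0.763 | -0.06 0.17 148 0.686 | -0.06 0.24 133 0.742 | -0.06 0.31 12 0.732 | 
0.0 0.03 213 0.739 | 0.0 0.1 137 0.745 | 0.0 0.17 205 0.705 | 0.0 0.24 203 0.695 | 0.0 0.31 142 0.751 |
```

Request:
jog_arm(
  travel=[
    [-0.758,0.638,-0.087],
    [-0.758,0.638,-0.087],
    [-0.758,0.638,-0.087],
    [-0.758,0.638,-0.087],
    [-0.758,0.638,-0.087],
    [-0.758,0.638,-0.087],
    [-0.758,0.638,-0.087],
    [-0.758,0.638,-0.087],
    [-0.758,0.638,-0.087],
    [-0.758,0.638,-0.087],
  ],
  dr=[
    [0,0,-0.0093],
    [0,0,-0.0093],
    [0,0,-0.0093],
    [0,0,-0.0093],
    [0,0,-0.0093],
    [0,0,-0.0093],
    [0,0,-0.0093],
    [0,0,-0.0093],
    [0,0,-0.0093],
    [0,0,-0.0093],
  ],
  claw=[0,0,0,0,0,0,0,0,0,0],
  newtons=10,
)

```text
time_s: 2.55
tcp_pos: [0.4798, -0.2, 0.27]
eef_rot: [180.0, -0.0, -156.0]
contact_force: [-0.0, -0.2, 0.5]
gripper_width: 0.0007
gripper_force: 0.0
```

Request:
jog_arm(
  travel=[
    [-0.368,0.854,0.05],
    [-0.368,0.854,0.05],
    [-0.368,0.854,0.05],
    [-0.368,0.854,0.05],
    [-0.368,0.854,0.05],
    [-0.368,0.854,0.05],
    [-0.368,0.854,0.05],
    [-0.368,0.854,0.05],
    [-0.375,0.993,0.1],
    [-0.375,0.993,0.1],
  ],
  dr=[
    [0,0,0],
    [0,0,0],
    [0,0,0],
    [0,0,0],
    [0,0,0],
    [0,0,0],
    [0,0,0],
    [0,0,0],
    [0,0,0],
    [0,0,0],
  ],
  claw=[0,0,0,0,0,0,0,0,0,0],
)

```text
time_s: 3.8
tcp_pos: [0.4494, 0.3301, 0.2183]
eef_rot: [-179.9, -0.1, -156.1]
contact_force: [-0.6, -0.0, -0.1]
gripper_width: 0.0009
gripper_force: 0.0
```

```bash
python3 - <<'E'
from h import *
s=r.get_state(); print(s["tcp_pos"],s["eef_rot"],s["gripper_width"],s["time_s"])
C={}
for k in("side","top"):
    C[k]=r.capture(k)
    for n in("pawl_ball","jaw_knob"):
        for x in r.tip_of(n,k)[:3]: print(n,k,x["at"],round(x["conf"],2),atd(C[k],*x["at"]))
a=mw(.089,-.172); b=mw(.089,-.09)
go((*a,.19,-156.1),(*a,.107),(*b,.107))
E
```

```text
[0.44937635 0.33011688 0.2183383 ] [-1.79943648e+02 -1.38722866e-01 -1.56089110e+02] 0.0009389361510269221 3.8
pawl_ball side [286.5, 253.4] 0.59 [0.37414418 0.3412937  0.11384483]
jaw_knob side [240.4, 250.0] 0.59 [0.46444415 0.36270501 0.12413477]
pawl_ball top [127.7, 238.5] 0.61 [0.37246372 0.33666291 0.12195724]
jaw_knob top [128.0, 201.7] 0.87 [0.44268566 0.27518266 0.3054258 ]
travel [0.139, 0.172, 0.061] dr [0.0, 0.0001, -0.0003]
travel [0.139, 0.172, 0.227] dr [0.0, 0.0001, -0.0003]
travel [0.139, 0.008, 0.227] dr [0.0, 0.0001, -0.0003]
```

Request:
jog_arm(
  travel=[
    [0.139,0.172,0.061],
    [0.139,0.172,0.061],
    [0.139,0.172,0.061],
    [0.139,0.172,0.227],
    [0.139,0.172,0.227],
    [0.139,0.14,0.227],
    [0.139,0.11,0.227],
    [0.139,0.08,0.227],
    [0.139,0.05,0.227],
    [0.139,0.02,0.227],
  ],
  dr=[
    [0,0,0],
    [0,0,0],
    [0,0,0],
    [0,0,0],
    [0,0,0],
    [0,0,0],
    [0,0,0],
    [0,0,0],
    [0,0,0],
    [0,0,0],
  ],
  claw=[0,0,0,0,0,0,0,0,0,0],
)

```text
time_s: 5.35
tcp_pos: [0.3831, 0.3097, 0.1071]
eef_rot: [180.0, 0.0, -156.1]
contact_force: [-0.9, -0.3, -0.2]
gripper_width: 0.0009
gripper_force: 0.0
```

Request:
jog_arm(
  travel=[
    [0,0,0],
    [0,0.06,0],
    [0,0.06,-0.2],
    [0,0.06,-0.2],
    [-0.1,0.06,-0.2],
    [-0.1,0.06,-0.2],
    [-0.1,0.06,-0.2],
    [-0.1,0.06,-0.2],
    [-0.1,0.06,-0.2],
    [-0.1,0.06,-0.2],
  ],
  dr=[
    [0,0,0],
    [0,0,0],
    [0,0,0],
    [0,0,0],
    [0,0,0],
    [0,0,0],
    [0,0,0],
    [0,0,0],
    [0,0,0],
    [0,0,0],
  ],
  claw=[0,0,0,0,0,0,0,0.5,0.85,0.85],
)

```text
time_s: 6.6
tcp_pos: [0.4158, 0.3583, 0.2068]
eef_rot: [180.0, 0.0, -156.1]
contact_force: [-1.1, -0.7, -0.5]
gripper_width: 0.0249
gripper_force: 0.0
```

```bash
python3 - <<'E'
from h import *
s=r.get_state(); print(s["tcp_pos"],s["eef_rot"],s["gripper_width"],s["time_s"])
C={}
for k in("side","top"):
    C[k]=r.capture(k)
    for n in("pawl_ball","jaw_knob"):
        for x in r.tip_of(n,k)[:3]: 
            p=atd(C[k],*x["at"]); d=p[:2]-M0; a=np.radians(TH)
            print(n,k,x["at"],round(x["conf"],2),p,"mould",d@[np.cos(a),np.sin(a)],d@[-np.sin(a),np.cos(a)])
a=mw(0,-.095); b=mw(0,-.095-.046)
go((*a,.2,-156.1),(*a,.097),(*b,.097))
cv2.imwrite("pics/s1.png",cv2.resize(C["side"]["pixels"][180:340,150:350,::-1],(800,640))[:600])
E
```

```text
[0.41576922 0.35831066 0.20678561] [ 1.79986894e+02  1.71853614e-02 -1.56073595e+02] 0.024905352780465635 6.6
pawl_ball side [274.7, 238.0] 0.64 [0.40407399 0.27442015 0.10931962] mould 0.08416710843035705 -0.05547665024215427
jaw_knob side [231.0, 270.2] 0.15 [0.48070774 0.37502795 0.08323408] mould -0.026655999939613713 -0.1164102080007104
pawl_ball top [157.1, 226.2] 0.5 [0.40316481 0.27128571 0.1125746 ] mould 0.08626822555521882 -0.05297932265184694
jaw_knob top [125.9, 198.3] 0.94 [0.44789374 0.27546753 0.31654613] mould 0.04368038884835028 -0.03868101625585924
travel [-0.079, -0.065, 0.013] dr [0.0, 0.0, 0.0]
travel [-0.079, -0.065, 0.219] dr [0.0, 0.0, 0.0]
travel [-0.079, 0.027, 0.219] dr [0.0, 0.0, 0.0]
```

Request:
jog_arm(
  travel=[
    [-0.079,-0.065,0.013],
    [-0.079,-0.065,0.013],
    [-0.079,-0.065,0.05],
    [-0.079,-0.065,0.1],
    [-0.079,-0.065,0.15],
    [-0.079,-0.065,0.2],
    [-0.079,-0.065,0.219],
    [-0.079,-0.065,0.219],
    [-0.079,-0.065,0.219],
    [-0.079,-0.065,0.219],
  ],
  dr=[
    [0,0,0],
    [0,0,0],
    [0,0,0],
    [0,0,0],
    [0,0,0],
    [0,0,0],
    [0,0,0],
    [0,0,0],
    [0,0,0],
    [0,0,0],
  ],
  claw=[0.8,0.8,0.8,0.8,0.8,0.8,0.8,0.3,0.2,0.2],
  newtons=12,
)

```text
time_s: 8.15
tcp_pos: [0.4657, 0.3451, 0.0981]
eef_rot: [180.0, 0.1, -156.1]
contact_force: [0.1, 0.5, -0.3]
gripper_width: 0.046
gripper_force: 0.0
```

Request:
jog_arm(
  travel=[
    [0,0,0],
    [0,0,0],
    [0,0,0],
    [0,0.02,0],
    [0,0.04,0],
    [0,0.06,0],
    [0,0.075,0],
    [0,0.088,0],
    [0,0.088,0],
    [0,0.088,0],
  ],
  dr=[
    [0,0,0],
    [0,0,0],
    [0,0,0],
    [0,0,0],
    [0,0,0],
    [0,0,0],
    [0,0,0],
    [0,0,0],
    [0,0,0],
    [0,0,0],
  ],
  claw=[0.2,0.2,0.2,0.2,0.2,0.2,0.2,0.2,0.2,0.2],
)

```text
time_s: 9.4
tcp_pos: [0.4474, 0.3859, 0.0977]
eef_rot: [179.9, 0.1, -156.1]
contact_force: [-1.7, 0.2, 5.8]
gripper_width: 0.0298
gripper_force: 12.0
```

Request:
jog_arm(
  travel=[
    [0,0.004,0],
    [0,0.008,0],
    [0,0.008,0],
    [0,0.008,0],
    [0,0.008,0],
    [0,0.008,0],
    [0,0.008,0],
    [0,0.008,0],
    [0,0.008,0],
    [0,0.008,0],
  ],
  dr=[
    [0,0,0],
    [0,0,0],
    [0,0,0],
    [0,0,0],
    [0,0,0],
    [0,0,0],
    [0,0,0],
    [0,0,0],
    [0,0,0],
    [0,0,0],
  ],
  claw=[0.2,0.2,0.2,0.2,0.2,0.2,0.2,0.2,0.2,0.2],
)

```text
time_s: 10.65
tcp_pos: [0.446, 0.389, 0.0976]
eef_rot: [180.0, 0.0, -156.1]
contact_force: [-0.3, -1.5, 6.0]
gripper_width: 0.0297
gripper_force: 12.0
```

Request:
jog_arm(
  travel=[
    [0,0,0],
    [0,0,0],
    [0,0,0],
    [0,0,0],
    [0,0,-0.2],
    [0,0,-0.3],
    [0,-0.4,-0.3],
    [0,-0.4,-0.3],
    [0,-0.4,-0.3],
    [0,-0.4,-0.3],
  ],
  dr=[
    [0,0,0],
    [0,0,0],
    [0,0,0],
    [0,0,0],
    [0,0,0],
    [0,0,0],
    [0,0,-0.05],
    [0,0,-0.1],
    [0,0,-0.15],
    [0,0,-0.2],
  ],
  claw=[0.6,0.6,0.6,0.6,0.6,0.6,0.6,0.6,0.6,0.6],
)

```text
time_s: 11.9
tcp_pos: [0.5277, 0.2031, 0.2477]
eef_rot: [-180.0, 0.0, -114.4]
contact_force: [-0.6, -0.0, -0.6]
gripper_width: 0.0525
gripper_force: 0.0
```

```bash
python3 - <<'E'
from h import *
np.set_printoptions(precision=4,suppress=True)
s=r.get_state(); print(s["tcp_pos"],s["eef_rot"],s["gripper_width"],s["time_s"],s["contact_force"])
C={}
for k in("side","top"):
    C[k]=r.capture(k)
    for n in("pawl_ball","jaw_knob","plate_grip","pink_votive"):
        for x in r.tip_of(n,k)[:2]: 
            p=atd(C[k],*x["at"]); d=p[:2]-M0; a=np.radians(TH)
            print(n,k,x["at"],round(x["conf"],2),p,"mould",d@[np.cos(a),np.sin(a)],d@[-np.sin(a),np.cos(a)])
im=np.hstack([cv2.resize(C["side"]["pixels"][190:330,160:310],(400,373)),cv2.resize(C["top"]["pixels"][110:260,90:250],(400,373))]); cv2.imwrite("pics/m1.png",im[...,::-1])
E
```

```text
[0.5277 0.2031 0.2477] [-179.9738    0.0342 -114.4258] 0.05247002650399282 11.9 [-0.5633 -0.0254 -0.5667]
pawl_ball side [280.2, 246.4] 0.53 [0.3892 0.3112 0.1111] mould 0.08290530677853293 -0.09512890733966262
jaw_knob side [247.5, 265.4] 0.97 [0.4436 0.4035 0.1168] mould -0.004291416767086237 -0.15741702740793137
plate_grip side [229.6, 228.1] 0.81 [0.509  0.2478 0.1092] mould -0.001018611904921355 0.011399768055617081
pink_votive side [249.5, 210.4] 0.96 [ 0.5097 -0.0695  0.0069] mould 0.12690180618177171 0.301723957798763
pawl_ball top [140.8, 235.2] 0.5 [0.3809 0.3095 0.1116] mould 0.09117628146355901 -0.0969106709085762
jaw_knob top [108.9, 206.9] 0.73 [0.4456 0.3819 0.1337] mould 0.0026608546603291263 -0.13688030917093236
plate_grip top [176.6, 183.0] 0.68 [0.5096 0.2301 0.1104] mould 0.0056858829259366795 0.02776430400818774
pink_votive top [303.9, 187.2] 0.91 [ 0.5197 -0.0944  0.0141] mould 0.12789991642259776 0.3285501300090756
```

View pics/m1.png

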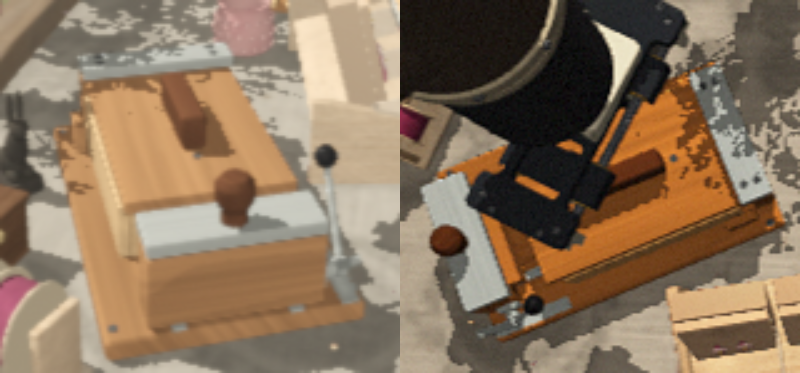

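The picture shows the jaw back, with a gap in front of the plate. The ball arm leans towards +y (ball at (324,155) in the left half), so the pawl stays out. Next is the plate.

```bash
python3 - <<'E'
from h import *
s=r.get_state(); print(s["joints"])
b=(.5155,.2308)
go((*b,.2,-66.1),(*b,.083))
print("slide dir tool at yaw -66.1:"); e=mw(0,.03-.0145)-mw(0,.03); plan(np.array([*b,.083]),[180,0,-66.1],[(b[0]+e[0],b[1]+e[1],.083),(b[0]+e[0],b[1]+e[1],.173)])
E
```

```text
[ 4.12232531e+01  9.54768028e+00 -1.15839930e+01 -3.27566043e-03
 -6.88844204e+01 -6.58446420e+01]
travel [-0.035, 0.04, 0.094] dr [0.0, -0.0, -0.1348]
travel [-0.035, 0.04, 0.328] dr [0.0, -0.0, -0.1348]
slide dir tool at yaw -66.1:
travel [-0.029, -0.0, -0.0] dr [0.0, 0.0, 0.0]
travel [-0.029, -0.0, -0.18] dr [0.0, 0.0, 0.0]
```

Request:
jog_arm(
  travel=[
    [-0.035,0.04,0.094],
    [-0.035,0.04,0.094],
    [-0.035,0.04,0.094],
    [-0.035,0.04,0.094],
    [-0.035,0.04,0.094],
    [-0.035,0.04,0.2],
    [-0.035,0.04,0.27],
    [-0.035,0.04,0.328],
    [-0.035,0.04,0.328],
    [-0.035,0.04,0.328],
  ],
  dr=[
    [0,0,-0.03],
    [0,0,-0.06],
    [0,0,-0.09],
    [0,0,-0.12],
    [0,0,-0.1348],
    [0,0,-0.1348],
    [0,0,-0.1348],
    [0,0,-0.1348],
    [0,0,-0.1348],
    [0,0,-0.1348],
  ],
  claw=[0.7,0.7,0.7,0.7,0.7,0.7,0.7,0.7,0.7,0.7],
  newtons=30,
)

```text
time_s: 13.65
tcp_pos: [0.5163, 0.2305, 0.084]
eef_rot: [-180.0, -0.0, -66.1]
contact_force: [0.0, 0.8, -1.0]
gripper_width: 0.0615
gripper_force: 0.0
```

Request:
jog_arm(
  travel=[
    [0,0,0],
    [0,0,0],
    [0,0,0],
    [0,0,0],
    [0,0,0],
    [0,0,0],
    [0,0,0],
    [-0.015,0,0],
    [-0.029,0,0],
    [-0.029,0,0],
  ],
  dr=[
    [0,0,0],
    [0,0,0],
    [0,0,0],
    [0,0,0],
    [0,0,0],
    [0,0,0],
    [0,0,0],
    [0,0,0],
    [0,0,0],
    [0,0,0],
  ],
  claw=[0.1,0.1,0.1,0.1,0.1,0.1,0.1,0.1,0.1,0.1],
  newtons=40,
)

```text
time_s: 14.9
tcp_pos: [0.5098, 0.2438, 0.0833]
eef_rot: [-180.0, 0.0, -66.1]
contact_force: [-1.6, -0.5, 5.4]
gripper_width: 0.0215
gripper_force: 40.0
```

Request:
jog_arm(
  travel=[
    [0,0,-0.01],
    [0,0,-0.03],
    [0,0,-0.06],
    [0,0,-0.09],
    [0,0,-0.12],
    [0,0,-0.15],
    [0,0,-0.17],
    [0,0,-0.17],
    [0,0,-0.17],
    [0,0,-0.17],
  ],
  dr=[
    [0,0,0],
    [0,0,0],
    [0,0,0],
    [0,0,0],
    [0,0,0],
    [0,0,0],
    [0,0,0],
    [0,0,0],
    [0,0,0],
    [0,0,0],
  ],
  claw=[0.1,0.1,0.1,0.1,0.1,0.1,0.1,0.1,0.1,0.1],
  newtons=40,
)

```text
time_s: 16.15
tcp_pos: [0.5098, 0.2429, 0.1673]
eef_rot: [179.9, -0.0, -66.1]
contact_force: [-0.7, 0.9, -4.1]
gripper_width: 0.0215
gripper_force: 40.0
```

```bash
python3 - <<'E'
from h import *
np.set_printoptions(precision=4,suppress=True)
C={}
for k in("side","top"):
    C[k]=r.capture(k)
im=np.hstack([cv2.resize(C["side"]["pixels"][170:330,150:310],(400,400)),cv2.resize(C["top"]["pixels"][110:260,90:250],(400,400))]); cv2.imwrite("pics/m2.png",im[...,::-1])
s=r.get_state(); print(s["contact_force"],s["moment"])
go((.58,-.03,.168,-90),(.632,-.302,.168,-90),(.632,-.302,.08,-90),(.632,-.302,.038,-90))
E
```

```text
[-0.09    0.1954 -4.0938] [0.0534 0.1469 0.0209]
travel [0.556, 0.093, -0.001] dr [0.0001, -0.0001, 0.0663]
travel [1.096, 0.218, -0.0] dr [0.0001, -0.0001, 0.0663]
travel [1.095, 0.218, 0.176] dr [0.0001, -0.0001, 0.0663]
travel [1.095, 0.218, 0.26] dr [0.0001, -0.0001, 0.0663]
```

View pics/m2.png

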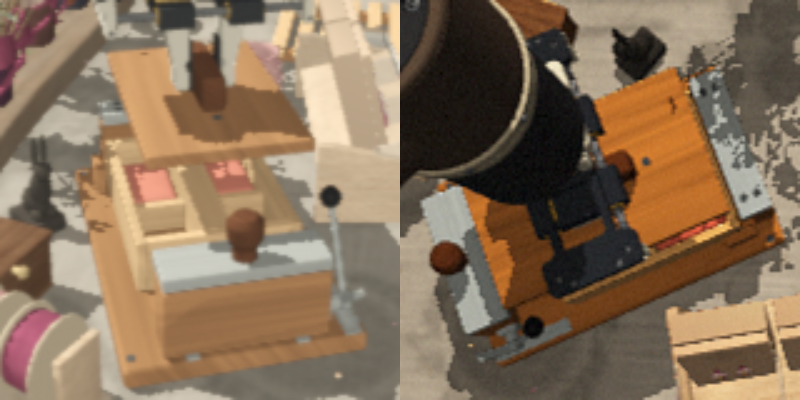

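The plate hangs level above the frame, with pink bars showing in the cavities (150,180 and 232,178). I'll carry it to the strip.

Request:
jog_arm(
  travel=[
    [0.06,0.01,0],
    [0.12,0.02,0],
    [0.2,0.03,0],
    [0.28,0.05,0],
    [0.36,0.06,0],
    [0.44,0.075,0],
    [0.52,0.09,0],
    [0.556,0.093,0],
    [0.556,0.093,0],
    [0.556,0.093,0],
  ],
  dr=[
    [0,0,0.01],
    [0,0,0.02],
    [0,0,0.03],
    [0,0,0.04],
    [0,0,0.05],
    [0,0,0.06],
    [0,0,0.0663],
    [0,0,0.0663],
    [0,0,0.0663],
    [0,0,0.0663],
  ],
  claw=[0.1,0.1,0.1,0.1,0.1,0.1,0.1,0.1,0.1,0.1],
)

```text
time_s: 17.5
tcp_pos: [0.5801, -0.0293, 0.1679]
eef_rot: [180.0, 0.0, -90.0]
contact_force: [-0.1, 0.1, -3.7]
gripper_width: 0.0215
gripper_force: 40.0
```

```bash
python3 - <<'E'
from h import *
s=r.get_state(); print(s["tcp_pos"],s["eef_rot"],s["contact_force"],s["gripper_width"])
go((.632,-.302,.168,-90),(.632,-.302,.08,-90),(.632,-.302,.04,-90))
E
```

```text
[ 0.58005586 -0.02929141  0.1678588 ] [ 1.79981550e+02  1.01630561e-02 -8.99592269e+01] [-0.07352981  0.07503858 -3.74192174] 0.021476319530738936
travel [0.545, -0.104, -0.0] dr [0.0001, 0.0, 0.0001]
travel [0.546, -0.104, 0.176] dr [0.0001, 0.0, 0.0001]
travel [0.546, -0.104, 0.256] dr [0.0001, 0.0, 0.0001]
```

Request:
jog_arm(
  travel=[
    [0.07,-0.02,0],
    [0.15,-0.03,0],
    [0.23,-0.045,0],
    [0.31,-0.06,0],
    [0.39,-0.075,0],
    [0.47,-0.09,0],
    [0.546,-0.104,0],
    [0.546,-0.104,0.04],
    [0.546,-0.104,0.08],
    [0.546,-0.104,0.08],
  ],
  dr=[
    [0,0,0],
    [0,0,0],
    [0,0,0],
    [0,0,0],
    [0,0,0],
    [0,0,0],
    [0,0,0],
    [0,0,0],
    [0,0,0],
    [0,0,0],
  ],
  claw=[0.1,0.1,0.1,0.1,0.1,0.1,0.1,0.1,0.1,0.1],
)

```text
time_s: 18.75
tcp_pos: [0.6313, -0.3014, 0.126]
eef_rot: [179.8, 0.1, -89.9]
contact_force: [-0.4, -0.4, -3.7]
gripper_width: 0.0216
gripper_force: 40.0
```

Request:
jog_arm(
  travel=[
    [0,0,0.03],
    [0,0,0.06],
    [0,0,0.09],
    [0,0,0.12],
    [0,0,0.14],
    [0,0,0.155],
    [0,0,0.165],
    [0,0,0.17],
    [0,0,0.174],
    [0,0,0.176],
  ],
  dr=[
    [0,0,0],
    [0,0,0],
    [0,0,0],
    [0,0,0],
    [0,0,0],
    [0,0,0],
    [0,0,0],
    [0,0,0],
    [0,0,0],
    [0,0,0],
  ],
  claw=[0.1,0.1,0.1,0.1,0.1,0.1,0.1,0.1,0.1,0.1],
)

```text
time_s: 20.0
tcp_pos: [0.6324, -0.3029, 0.0403]
eef_rot: [-180.0, -0.0, -90.0]
contact_force: [0.2, 1.1, -4.3]
gripper_width: 0.022
gripper_force: 40.0
```

Request:
jog_arm(
  travel=[
    [0,0,0.001],
    [0,0,0.002],
    [0,0,0.003],
    [0,0,0.004],
    [0,0,0.004],
    [0,0,0.004],
    [0,0,0.004],
    [0,0,0.004],
    [0,0,0.004],
    [0,0,0.004],
  ],
  dr=[
    [0,0,0],
    [0,0,0],
    [0,0,0],
    [0,0,0],
    [0,0,0],
    [0,0,0],
    [0,0,0],
    [0,0,0],
    [0,0,0],
    [0,0,0],
  ],
  claw=[0.1,0.1,0.1,0.1,0.1,0.1,0.1,0.1,0.1,0.1],
)

```text
time_s: 21.25
tcp_pos: [0.6324, -0.3029, 0.0383]
eef_rot: [-180.0, -0.0, -90.0]
contact_force: [-2.7, 1.8, 2.2]
gripper_width: 0.0217
gripper_force: 40.0
```

Request:
jog_arm(
  travel=[
    [0,0,0],
    [0,0,0],
    [0,0,0],
    [0,0,0],
    [0,0,-0.04],
    [0,0,-0.12],
    [0,0,-0.22],
    [0,0,-0.3],
    [-0.1,0,-0.3],
    [-0.2,0.0,-0.3],
  ],
  dr=[
    [0,0,0],
    [0,0,0],
    [0,0,0],
    [0,0,0],
    [0,0,0],
    [0,0,0],
    [0,0,0],
    [0,0,0],
    [0,0,0],
    [0,0,0],
  ],
  claw=[0.5,0.5,0.5,0.5,0.5,0.5,0.5,0.5,0.5,0.5],
)

```text
time_s: 22.5
tcp_pos: [0.6325, -0.2023, 0.1905]
eef_rot: [-179.8, -0.0, -90.1]
contact_force: [1.4, 1.1, -0.3]
gripper_width: 0.0439
gripper_force: 0.0
```

```bash
python3 - <<'E'
from h import *
np.set_printoptions(precision=4,suppress=True)
C={k:r.capture(k) for k in("side","top")}
P=cloud(C["top"])
a=np.radians(TH)
for n in ("plate_grip","frame_centre","bar_0_centre","pink_votive"):
    for k in C:
        for x in r.tip_of(n,k)[:5]:
            p=atd(C[k],*x["at"]); d=p[:2]-M0; print(n,k,x["at"],round(x["conf"],2),p,"mould",np.array([d@[np.cos(a),np.sin(a)],d@[-np.sin(a),np.cos(a)]]))
Q=np.nan_to_num(P,nan=-9)
print("batten",rect(Q,.05,.075,(.58,.7,-.4,-.2)),"plate",rect(Q,.027,.04,(.53,.72,-.45,-.15)))
print("frame top",rect(Q,.055,.075,(.4,.65,.1,.36)))
im=np.hstack([cv2.resize(C["side"]["pixels"][120:330,130:340],(400,400)),cv2.resize(C["top"]["pixels"][100:280,90:450],(400,400))]); cv2.imwrite("pics/m3.png",im[...,::-1])
E
```

```text
plate_grip side [225.0, 173.7] 0.73 [ 0.6259 -0.2575  0.0504] mould [0.0968 0.5208]
plate_grip side [229.7, 249.3] 0.25 [0.5049 0.2664 0.0653] mould [-0.0048 -0.0073]
plate_grip top [382.3, 146.7] 0.87 [ 0.5607 -0.2092  0.2999] mould [0.1369 0.4501]
frame_centre side [226.8, 248.7] 0.82 [0.5117 0.266  0.0659] mould [-0.0108 -0.0042]
frame_centre top [181.6, 183.8] 0.73 [0.5141 0.2269 0.068 ] mould [0.0028 0.0325]
bar_0_centre top [383.2, 222.8] 0.17 [ 0.4272 -0.3052  0.0212] mould [0.2979 0.4838]
pink_votive side [251.3, 208.1] 0.79 [ 0.5043 -0.0693  0.0152] mould [0.1318 0.2994]
pink_votive side [220.5, 195.4] 0.26 [ 0.6262 -0.185  -0.0015] mould [0.0673 0.4545]
pink_votive top [183.4, 183.4] 0.38 [0.5153 0.2225 0.0674] mould [0.0035 0.0371]
batten (90, array([ 608.8, -294.1]), array([ 27.6, 155.5]), 27.0, np.float64(0.0662)) plate (1786, array([-4102.4, -4675.4]), array([13064.7,   262.4]), 42.6, np.float64(0.0346))
frame top (1879, array([-4217.9, -4278.6]), array([13438.1,   238.2]), 43.6, np.float64(0.0664))
```

View pics/m3.png

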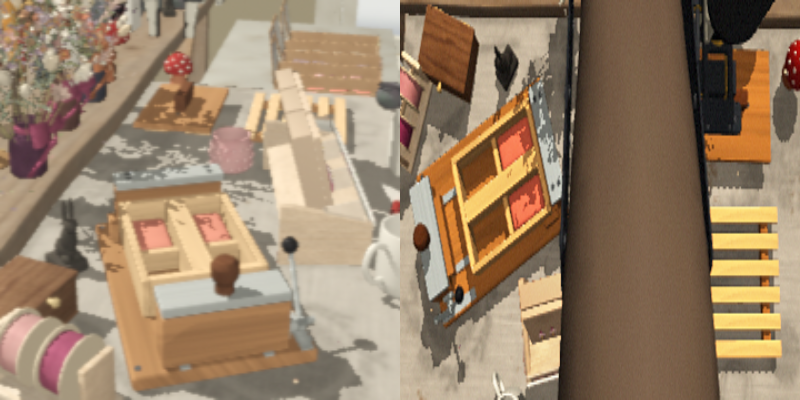

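The plate stands flat on the strip, with the batten up. In the mould only the two bars at the +y end show (right-hand cavities at (517,143) and (527,203)), so these are bars 2 and 3. The other two cavities are empty.

Request:
jog_arm(
  travel=[
    [-0.12,-0.03,0.03],
    [-0.25,-0.06,0.03],
    [-0.37,-0.1,0.03],
    [-0.49,-0.13,0.03],
    [-0.61,-0.16,0.03],
    [-0.73,-0.2,0.03],
    [-0.85,-0.23,0.03],
    [-0.86,-0.23,0.03],
    [-0.86,-0.23,0.03],
    [-0.86,-0.23,0.03],
  ],
  dr=[
    [0,0,-0.01],
    [0,0,-0.02],
    [0,0,-0.03],
    [0,0,-0.04],
    [0,0,-0.05],
    [0,0,-0.06],
    [0,0,-0.0663],
    [0,0,-0.0663],
    [0,0,-0.0663],
    [0,0,-0.0663],
  ],
  claw=[0.57,0.57,0.57,0.57,0.57,0.57,0.57,0.57,0.57,0.57],
)

```text
time_s: 24.25
tcp_pos: [0.7471, 0.2256, 0.1731]
eef_rot: [180.0, -0.0, -66.2]
contact_force: [-0.6, -0.6, -0.2]
gripper_width: 0.0499
gripper_force: 0.0
```

```bash
cat >> h.py <<'E'
def rect2(c,zlo,zhi,box,x=None):
    """largest connected blob in a height band -> full rectangle in mm"""
    P=np.nan_to_num(cloud(c),nan=-9)
    m=(P[...,2]>zlo)&(P[...,2]<zhi)&(P[...,0]>box[0])&(P[...,0]<box[1])&(P[...,1]>box[2])&(P[...,1]<box[3])
    n,l,st,_=cv2.connectedComponentsWithStats(m.astype(np.uint8),connectivity=8)
    if n<2: return None
    i=1+np.argmax(st[1:,4]); q=P[l==i]; rr=cv2.minAreaRect((q[:,:2]*1000).astype(np.float32))
    return st[i,4],np.round(rr[0],1),np.round(rr[1],1),round(rr[2],1),np.median(q[:,2]).round(4)
E
python3 - <<'E'
from h import *
np.set_printoptions(precision=4,suppress=True)
s=r.get_state(); print(s["tcp_pos"],s["eef_rot"],s["gripper_width"])
C={k:r.capture(k) for k in("side","top")}
for k in C:
    print(k,rect2(C[k],.058,.075,(.4,.65,.09,.36)),rect2(C[k],.04,.052,(.4,.65,.09,.36)),"plate",rect2(C[k],.026,.042,(.53,.72,-.45,-.15)))
f=mw(0,.03); print(f)
go((*f,.12,-66.1),(*f,.046,-66.1))
E
```

```text
[0.7471 0.2256 0.1731] [179.983   -0.0051 -66.2041] 0.04992570248980285
side (np.int32(1580), array([519.4, 223.5]), array([147.1, 215.5]), 24.2, np.float64(0.0653)) (np.int32(462), array([555.8, 230.4]), array([ 47.6, 148.6]), 24.1, np.float64(0.0437)) plate (np.int32(811), array([ 631.5, -300.4]), array([140.1, 227.9]), 0.1, np.float64(0.0324))
top (np.int32(1716), array([517.7, 230.4]), array([147.6, 193.6]), 23.9, np.float64(0.0674)) (np.int32(601), array([492. , 198.1]), array([ 48.2, 132. ]), 24.0, np.float64(0.0453)) plate (np.int32(3801), array([ 632.8, -302.7]), array([221.8, 141. ]), 89.9, np.float64(0.0347))
[0.5157 0.2304]
travel [-0.196, 0.42, 0.107] dr [-0.0, -0.0, -0.0003]
travel [-0.196, 0.42, 0.255] dr [-0.0, -0.0, -0.0003]
```

```bash
python3 - <<'E'
from h import *
f=(.517,.2305)
go((*f,.173,-66.1),(*f,.08,-66.1),(*f,.046,-66.1))
E
```

```text
travel [-0.195, 0.417, 0.001] dr [-0.0, -0.0, -0.0003]
travel [-0.195, 0.417, 0.187] dr [-0.0, -0.0, -0.0003]
travel [-0.195, 0.417, 0.255] dr [-0.0, -0.0, -0.0003]
```

Request:
jog_arm(
  travel=[
    [-0.04,0.08,0],
    [-0.09,0.19,0],
    [-0.14,0.3,0],
    [-0.195,0.417,0],
    [-0.195,0.417,0],
    [-0.195,0.417,0.09],
    [-0.195,0.417,0.187],
    [-0.195,0.417,0.225],
    [-0.195,0.417,0.25],
    [-0.195,0.417,0.255],
  ],
  dr=[
    [0,0,0],
    [0,0,0],
    [0,0,0],
    [0,0,0],
    [0,0,0],
    [0,0,0],
    [0,0,0],
    [0,0,0],
    [0,0,0],
    [0,0,0],
  ],
  claw=[0.57,0.57,0.57,0.57,0.57,0.57,0.57,0.57,0.57,0.57],
)

```text
time_s: 25.6
tcp_pos: [0.5174, 0.2315, 0.0454]
eef_rot: [180.0, -0.0, -66.2]
contact_force: [-0.0, -0.5, 0.4]
gripper_width: 0.05
gripper_force: 0.0
```

Request:
jog_arm(
  travel=[
    [0,0,0],
    [0,0,0],
    [0,0,0],
    [0,0,0],
    [0,0,0],
    [0,0,0],
    [0,0,0],
    [0,0,0],
    [0,0,0],
    [0,0,0],
  ],
  dr=[
    [0,0,0],
    [0,0,0],
    [0,0,0],
    [0,0,0],
    [0,0,0],
    [0,0,0],
    [0,0,0],
    [0,0,0],
    [0,0,0],
    [0,0,0],
  ],
  claw=[0.2,0.2,0.2,0.2,0.2,0.2,0.2,0.2,0.2,0.2],
  newtons=45,
)

```text
time_s: 26.85
tcp_pos: [0.5171, 0.2321, 0.0463]
eef_rot: [-180.0, 0.0, -66.1]
contact_force: [-2.5, -0.5, 6.0]
gripper_width: 0.0257
gripper_force: 45.0
```

Request:
jog_arm(
  travel=[
    [0,0,-0.01],
    [0,0,-0.03],
    [0,0,-0.06],
    [0,0,-0.09],
    [0,0,-0.12],
    [0,0,-0.15],
    [0,0,-0.18],
    [0,0,-0.2],
    [0,0,-0.2],
    [0,0,-0.2],
  ],
  dr=[
    [0,0,0],
    [0,0,0],
    [0,0,0],
    [0,0,0],
    [0,0,0],
    [0,0,0],
    [0,0,0],
    [0,0,0],
    [0,0,0],
    [0,0,0],
  ],
  claw=[0.2,0.2,0.2,0.2,0.2,0.2,0.2,0.2,0.2,0.2],
)

```text
time_s: 28.1
tcp_pos: [0.5166, 0.2317, 0.145]
eef_rot: [179.9, -0.0, -66.1]
contact_force: [-0.6, 0.5, -4.4]
gripper_width: 0.0256
gripper_force: 45.0
```

```bash
python3 - <<'E'
from h import *
np.set_printoptions(precision=4,suppress=True)
C={k:r.capture(k) for k in("side","top")}
for x in r.regions_of("pink_votive","top")[:2]:
    ys,xs=np.nonzero(x["pixels"]); e=x["extent"]; print(round(x["conf"],2),e,atz(C["top"],(e[0]+e[2])/2,e[1],.062),atz(C["top"],e[0],(e[1]+e[3])/2,.062),atz(C["top"],e[2],(e[1]+e[3])/2,.062))
cv2.imwrite("pics/m4.png",cv2.resize(C["side"]["pixels"][150:310,140:320],(675,600))[...,::-1])
s=r.get_state(); print(s["tcp_pos"],s["contact_force"],s["moment"],s["gripper_width"])
go((.58,.04,.146,-80),(.615,-.06,.115,-90),(.63,-.08,.1,-90),(.63,-.08,.035,-90),(.63,-.08,.03,-90))
E
```

```text
0.88 [295.0, 175.3, 323.2, 202.7] [ 0.5442 -0.1016  0.062 ] [ 0.5075 -0.0652  0.062 ] [ 0.509 -0.138  0.062]
[0.5167 0.2317 0.1449] [-0.0803 -0.014  -4.0818] [-0.0209  0.1373 -0.0282] 0.025748220369091152
travel [0.402, 0.039, -0.002] dr [0.0002, -0.0001, 0.0386]
travel [0.613, 0.056, 0.06] dr [0.0002, -0.0001, 0.0663]
travel [0.662, 0.045, 0.09] dr [0.0002, -0.0001, 0.0663]
travel [0.662, 0.045, 0.22] dr [0.0002, -0.0001, 0.0663]
travel [0.662, 0.045, 0.23] dr [0.0002, -0.0001, 0.0663]
```

View pics/m4.png

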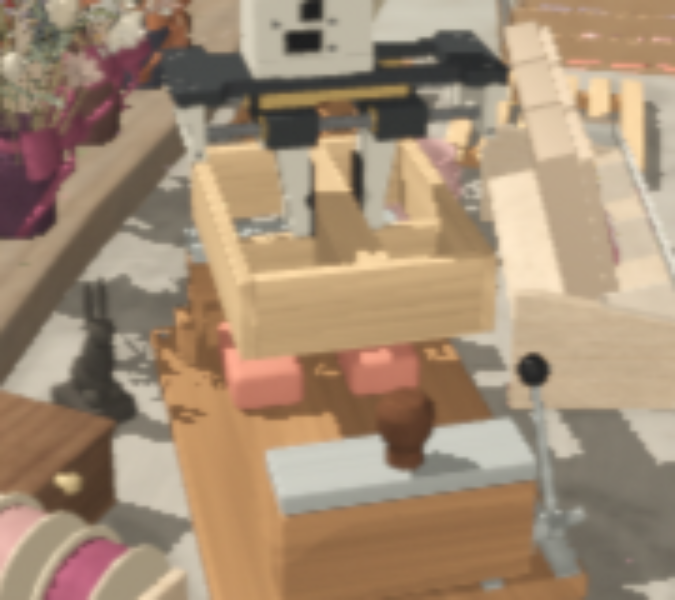

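The frame hangs level, and the two bars stay on the base at (262,368) and (380,365). I'll carry it to the strip, keeping it low.

Request:
jog_arm(
  travel=[
    [0.05,0.005,0],
    [0.12,0.01,0],
    [0.19,0.02,0],
    [0.26,0.025,0],
    [0.33,0.03,0],
    [0.402,0.039,0],
    [0.47,0.045,0.02],
    [0.54,0.05,0.04],
    [0.61,0.05,0.06],
    [0.61,0.05,0.06],
  ],
  dr=[
    [0,0,0.005],
    [0,0,0.01],
    [0,0,0.018],
    [0,0,0.025],
    [0,0,0.032],
    [0,0,0.04],
    [0,0,0.05],
    [0,0,0.06],
    [0,0,0.0663],
    [0,0,0.0663],
  ],
  claw=[0.2,0.2,0.2,0.2,0.2,0.2,0.2,0.2,0.2,0.2],
)

```text
time_s: 29.5
tcp_pos: [0.6173, -0.0593, 0.1137]
eef_rot: [179.8, -0.0, -90.2]
contact_force: [-0.5, 0.3, -3.8]
gripper_width: 0.0255
gripper_force: 45.0
```

```bash
python3 - <<'E'
from h import *
s=r.get_state(); print(s["tcp_pos"],s["eef_rot"],s["contact_force"],s["gripper_width"])
go((.627,-.079,.1,-90),(.627,-.079,.032,-90))
c=r.capture("top"); print(rect2(c,.14,.18,(.5,.75,-.2,.1)))
E
```

```text
[ 0.61733385 -0.05929066  0.11369204] [ 1.79837982e+02 -3.93440382e-02 -9.01686810e+01] [-0.54618288  0.25860143 -3.79238865] 0.025525149424659818
travel [0.039, -0.02, 0.027] dr [0.0005, -0.0001, -0.0005]
travel [0.039, -0.02, 0.163] dr [0.0005, -0.0001, -0.0005]
(np.int32(1), array([571.5, -47.7]), array([0., 0.]), 0.0, np.float64(0.1798))
```

Request:
jog_arm(
  travel=[
    [0.02,-0.01,0],
    [0.039,-0.02,0.02],
    [0.039,-0.02,0.04],
    [0.039,-0.02,0.06],
    [0.039,-0.02,0.08],
    [0.039,-0.02,0.1],
    [0.039,-0.02,0.12],
    [0.039,-0.02,0.135],
    [0.039,-0.02,0.145],
    [0.039,-0.02,0.155],
  ],
  dr=[
    [0,0,0],
    [0,0,0],
    [0,0,0],
    [0,0,0],
    [0,0,0],
    [0,0,0],
    [0,0,0],
    [0,0,0],
    [0,0,0],
    [0,0,0],
  ],
  claw=[0.2,0.2,0.2,0.2,0.2,0.2,0.2,0.2,0.2,0.2],
)

```text
time_s: 30.8
tcp_pos: [0.6278, -0.0766, 0.0379]
eef_rot: [-180.0, -0.0, -90.0]
contact_force: [-0.4, 0.4, -4.4]
gripper_width: 0.0262
gripper_force: 45.0
```

Request:
jog_arm(
  travel=[
    [0,0,0.004],
    [0,0,0.008],
    [0,0,0.01],
    [0,0,0.012],
    [0,0,0.014],
    [0,0,0.015],
    [0,0,0.016],
    [0,0,0.016],
    [0,0,0.016],
    [0,0,0.016],
  ],
  dr=[
    [0,0,0],
    [0,0,0],
    [0,0,0],
    [0,0,0],
    [0,0,0],
    [0,0,0],
    [0,0,0],
    [0,0,0],
    [0,0,0],
    [0,0,0],
  ],
  claw=[0.2,0.2,0.2,0.2,0.2,0.2,0.2,0.2,0.2,0.2],
)

```text
time_s: 32.05
tcp_pos: [0.6277, -0.0766, 0.0301]
eef_rot: [-180.0, 0.0, -90.0]
contact_force: [0.3, -0.5, -4.0]
gripper_width: 0.0259
gripper_force: 45.0
```

Request:
jog_arm(
  travel=[
    [0,0,0.001],
    [0,0,0.002],
    [0,0,0.003],
    [0,0,0.004],
    [0,0,0.005],
    [0,0,0.005],
    [0,0,0.005],
    [0,0,0.005],
    [0,0,0.005],
    [0,0,0.005],
  ],
  dr=[
    [0,0,0],
    [0,0,0],
    [0,0,0],
    [0,0,0],
    [0,0,0],
    [0,0,0],
    [0,0,0],
    [0,0,0],
    [0,0,0],
    [0,0,0],
  ],
  claw=[0.2,0.2,0.2,0.2,0.2,0.2,0.2,0.2,0.2,0.2],
)

```text
time_s: 33.3
tcp_pos: [0.6276, -0.0766, 0.0283]
eef_rot: [-180.0, -0.0, -90.0]
contact_force: [-3.5, 1.3, 5.7]
gripper_width: 0.0253
gripper_force: 45.0
```

Request:
jog_arm(
  travel=[
    [0,0,0],
    [0,0,0],
    [0,0,0],
    [0,0,0],
    [0,0,-0.04],
    [0,0,-0.12],
    [0,0,-0.22],
    [0,0.05,-0.28],
    [-0.1,0.15,-0.28],
    [-0.2,0.25,-0.28],
  ],
  dr=[
    [0,0,0],
    [0,0,0],
    [0,0,0],
    [0,0,0],
    [0,0,0],
    [0,0,0],
    [0,0,0],
    [0,0,0],
    [0,0,0],
    [0,0,0],
  ],
  claw=[0.53,0.53,0.53,0.53,0.53,0.53,0.6,0.8,0.9,0.9],
)

```text
time_s: 34.55
tcp_pos: [0.5133, 0.0123, 0.1678]
eef_rot: [-179.9, 0.0, -90.1]
contact_force: [-0.2, 2.4, -0.1]
gripper_width: 0.076
gripper_force: 0.0
```

```bash
cat >> h.py <<'E'
def bars(c,zlo=.015,zhi=.08,area=40):
    """pink blobs -> rectangles of points (mm)"""
    hsv=cv2.cvtColor(c["pixels"],cv2.COLOR_RGB2HSV); P=np.nan_to_num(cloud(c),nan=-9)
    m=((hsv[...,0]<12)|(hsv[...,0]>172))&(hsv[...,1]>70)&(hsv[...,2]>90)&(P[...,2]>zlo)&(P[...,2]<zhi)&(P[...,0]>.3)&(P[...,0]<.72)&(abs(P[...,1])<.46)
    n,l,st,_=cv2.connectedComponentsWithStats(m.astype(np.uint8))
    for i in range(1,n):
        if st[i,4]<area: continue
        q=P[l==i]; zt=np.percentile(q[:,2],70); q=q[abs(q[:,2]-zt)<.005]
        rr=cv2.minAreaRect((q[:,:2]*1000).astype(np.float32)); print("  bar",st[i,4],np.round(rr[0],1),np.round(rr[1],1),round(rr[2],1),round(float(zt),4))
E
python3 - <<'E'
from h import *
np.set_printoptions(precision=4,suppress=True)
s=r.get_state(); print(s["tcp_pos"],s["eef_rot"],s["gripper_width"],s["time_s"])
C={k:r.capture(k) for k in("side","top")}
for k in C:
    print(k); bars(C[k])
    print("frame",rect2(C[k],.04,.056,(.53,.73,-.2,.08)))
    print("rack",rect2(C[k],.014,.03,(.3,.53,-.48,-.18)))
    for n in("rack_top","bar_0_centre"): print([(n,x["at"],round(x["conf"],2),atd(C[k],*x["at"])) for x in r.tip_of(n,k)[:3]])
go((*mw(.038,.076),.15,-66.1),(*mw(.038,.076),.02,-66.1))
cv2.imwrite("pics/m5.png",C["top"]["pixels"][90:300,:,::-1])
E
```

```text
[0.5133 0.0123 0.1678] [-179.9459    0.0283  -90.0827] 0.07595837184660148 34.55
side
  bar 67 [ 685.  -452.1] [19.4 33.5] 48.4 0.0603
  bar 462 [499.6 177. ] [43.8 76.7] 22.7 0.0434
  bar 482 [569.2 206.7] [44.7 77.5] 23.5 0.0433
frame (np.int32(613), array([626.3, -77.7]), array([146. , 202.2]), 0.2, np.float64(0.047))
rack (np.int32(121), array([ 496.5, -309.8]), array([ 22.8, 223.2]), 0.0, np.float64(0.0213))
[('rack_top', [285.6, 184.7], 0.6, array([0.3947, 0.1244, 0.1763]))]
[]
top
  bar 77 [ 680.1 -453.6] [30.  12.5] 0.6 0.071
  bar 93 [656.2 391.3] [84.4 27.6] 81.8 0.0593
  bar 97 [623.5 442.5] [14.3 25.6] 66.2 0.077
  bar 139 [ 633.4 -311. ] [17.5 65.6] 1.2 0.0675
  bar 275 [ 512.8 -104.4] [60.  59.9] 45.0 0.0614
frame (np.int32(628), array([ 628. , -122.6]), array([105.6, 147.1]), 89.6, np.float64(0.0494))
rack (np.int32(4100), array([ 418.9, -318.2]), array([178.2, 231.4]), 1.2, np.float64(0.0232))
[('rack_top', [388.8, 223.3], 0.79, array([ 0.4262, -0.32  ,  0.0214]))]
[]
travel [-0.322, 0.03, 0.036] dr [-0.0001, -0.0, -0.0663]
travel [-0.322, 0.031, 0.296] dr [-0.0001, -0.0, -0.0663]
```

View pics/m5.png

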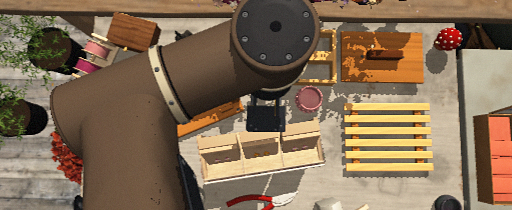

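The top view shows the frame and plate side by side on the strip, at (318,55) and (383,57). The votive, at (309,98), has not moved. Before going to the bars I'll check the clearance to the crate.

```bash
python3 - <<'E'
from h import *
np.set_printoptions(precision=3,suppress=True)
a=np.radians(TH)
for k in("side",):
    c=r.capture(k); P=np.nan_to_num(cloud(c),nan=-9); q=P[(P[...,2]>.075)&(P[...,2]<.25)&(P[...,0]>.28)&(P[...,0]<.6)&(P[...,1]>-.15)&(P[...,1]<.3)]
    d=q[:,:2]-M0; mx=d@[np.cos(a),np.sin(a)]; my=d@[-np.sin(a),np.cos(a)]
    for y0 in np.arange(-.02,.2,.02):
        s=(my>y0)&(my<y0+.02)&(mx>.06); print(round(y0,2),s.sum(), np.percentile(mx[s],[1,50]) if s.sum()>3 else None, np.percentile(q[s,2],[2,98]) if s.sum()>3 else None)
E
```

```text
-0.02 0 None None
0.0 150 [0.158 0.201] [0.075 0.094]
0.02 607 [0.122 0.161] [0.076 0.173]
0.04 128 [0.134 0.15 ] [0.082 0.179]
0.06 67 [0.14 0.16] [0.085 0.179]
0.08 62 [0.145 0.166] [0.081 0.179]
0.1 110 [0.151 0.226] [0.076 0.178]
0.12 74 [0.061 0.168] [0.08  0.179]
0.14 67 [0.061 0.171] [0.083 0.249]
0.16 127 [0.114 0.148] [0.085 0.249]
0.18 164 [0.081 0.136] [0.082 0.249]
```

```bash
python3 - <<'E'
from h import *
np.set_printoptions(precision=3,suppress=True)
a=np.radians(TH)
c=r.capture("side"); P=np.nan_to_num(cloud(c),nan=-9)
d=P[...,:2]-M0; mx=d@[np.cos(a),np.sin(a)]; my=d@[-np.sin(a),np.cos(a)]; z=P[...,2]
for z0 in np.arange(.01,.12,.01):
    s=(z>z0)&(z<z0+.01)&(mx<-.09)&(mx>-.2)&(my>.03)&(my<.15)
    if s.sum()>3: print("hare z",round(z0,2),s.sum(),"x",np.percentile(mx[s],[3,97]),"y",np.percentile(my[s],[3,97]))
for y0 in np.arange(.02,.13,.02):
    for x0 in np.arange(.11,.18,.01):
        s=(mx>x0)&(mx<x0+.01)&(my>y0)&(my<y0+.02)&(z<.25)
        if s.sum(): print("crate",round(y0,2),round(x0,2),s.sum(),round(z[s].max(),3),end=" | ")
    print()
v=r.regions_of("hare","side"); 
c2=r.capture("side");cv2.imwrite("pics/m6.png",cv2.resize(c2["pixels"][180:300,140:350],(800,457))[...,::-1])
E
```

```text
hare z 0.01 251 x [-0.194 -0.091] y [0.038 0.146]
hare z 0.02 73 x [-0.198 -0.13 ] y [0.069 0.143]
hare z 0.03 51 x [-0.198 -0.135] y [0.072 0.145]
hare z 0.04 63 x [-0.199 -0.134] y [0.071 0.147]
hare z 0.05 35 x [-0.198 -0.133] y [0.071 0.148]
hare z 0.06 29 x [-0.147 -0.13 ] y [0.067 0.077]
hare z 0.07 29 x [-0.146 -0.133] y [0.068 0.082]
hare z 0.08 20 x [-0.148 -0.136] y [0.075 0.085]
hare z 0.09 18 x [-0.147 -0.135] y [0.076 0.086]
crate 0.02 0.11 42 0.084 | crate 0.02 0.12 124 0.087 | crate 0.02 0.13 85 0.172 | crate 0.02 0.14 181 0.177 | crate 0.02 0.15 223 0.178 | crate 0.02 0.16 178 0.175 | crate 0.02 0.17 114 0.167 | 
crate 0.04 0.11 18 0.002 | crate 0.04 0.12 6 0.0 | crate 0.04 0.13 17 0.175 | crate 0.04 0.14 37 0.176 | crate 0.04 0.15 23 0.179 | crate 0.04 0.16 14 0.18 | crate 0.04 0.17 2 0.175 | 
crate 0.06 0.11 15 0.001 | crate 0.06 0.12 16 0.002 | crate 0.06 0.13 6 0.173 | crate 0.06 0.14 14 0.175 | crate 0.06 0.15 18 0.178 | crate 0.06 0.16 11 0.179 | crate 0.06 0.17 8 0.175 | 
crate 0.08 0.11 15 0.002 | crate 0.08 0.12 15 0.002 | crate 0.08 0.13 14 0.001 | crate 0.08 0.14 12 0.174 | crate 0.08 0.15 15 0.177 | crate 0.08 0.16 14 0.179 | crate 0.08 0.17 15 0.18 | 
crate 0.1 0.11 14 0.001 | crate 0.1 0.12 12 0.001 | crate 0.1 0.13 17 0.001 | crate 0.1 0.14 16 0.04 | crate 0.1 0.15 16 0.176 | crate 0.1 0.16 23 0.178 | crate 0.1 0.17 25 0.179 | 
crate 0.12 0.11 13 0.001 | crate 0.12 0.12 14 0.001 | crate 0.12 0.13 12 0.001 | crate 0.12 0.14 16 0.041 | crate 0.12 0.15 22 0.172 | crate 0.12 0.16 28 0.177 | crate 0.12 0.17 23 0.179 |
```

View pics/m6.png

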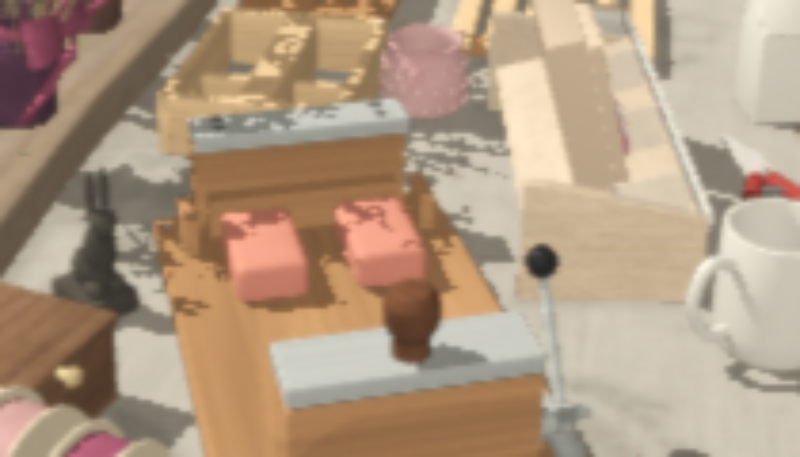

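The bars stand free on the base at (265,255) and (380,240). The hare's ears, at (95,190), are close to where the gripper body's end would be over bar 2, and the crate is close to bar 3. So I'll take bar 2 first, gripping near its -y end with about 10° of yaw. After that, bar 3 can be taken with the gripper shifted away from the crate.

```bash
python3 - <<'E'
from h import *
a=mw(-.039,.047); print(a)
go((*a,.168,-56.1),(*a,.1,-56.1),(*a,.024,-56.1))
E
```

```text
[0.55819756 0.23063059]
travel [-0.439, -0.087, -0.002] dr [0.0001, -0.0, -0.0943]
travel [-0.439, -0.087, 0.134] dr [0.0001, -0.0, -0.0943]
travel [-0.439, -0.087, 0.286] dr [0.0001, -0.0, -0.0943]
```

Request:
jog_arm(
  travel=[
    [-0.1,-0.02,0],
    [-0.2,-0.04,0],
    [-0.3,-0.06,0],
    [-0.4,-0.08,0],
    [-0.439,-0.087,0],
    [-0.439,-0.087,0],
    [-0.439,-0.087,0.1],
    [-0.439,-0.087,0.19],
    [-0.439,-0.087,0.214],
    [-0.439,-0.087,0.214],
  ],
  dr=[
    [0,0,-0.02],
    [0,0,-0.04],
    [0,0,-0.06],
    [0,0,-0.08],
    [0,0,-0.0943],
    [0,0,-0.0943],
    [0,0,-0.0943],
    [0,0,-0.0943],
    [0,0,-0.0943],
    [0,0,-0.0943],
  ],
  claw=[0.64,0.64,0.64,0.64,0.64,0.64,0.64,0.64,0.64,0.64],
  newtons=20,
)

```text
time_s: 36.3
tcp_pos: [0.558, 0.2305, 0.0606]
eef_rot: [179.9, -0.0, -56.1]
contact_force: [1.4, 0.4, -0.0]
gripper_width: 0.0558
gripper_force: 0.0
```

```bash
python3 - <<'E'
from h import *
s=r.get_state(); print(s["tcp_pos"],s["eef_rot"],s["gripper_width"])
c=r.capture("side"); bars(c)
cv2.imwrite("pics/m7.png",cv2.resize(c["pixels"][190:275,150:270],(800,567),interpolation=cv2.INTER_CUBIC)[...,::-1])
E
```

```text
[0.55797062 0.23047423 0.06062194] [ 1.79940532e+02 -2.75051314e-02 -5.61083123e+01] 0.05579849609177554
  bar 444 [500.  175.9] [44.8 76.9] 23.8 0.0435
  bar 457 [569.1 206.4] [45.1 77.6] 22.6 0.0433
```

View pics/m7.png

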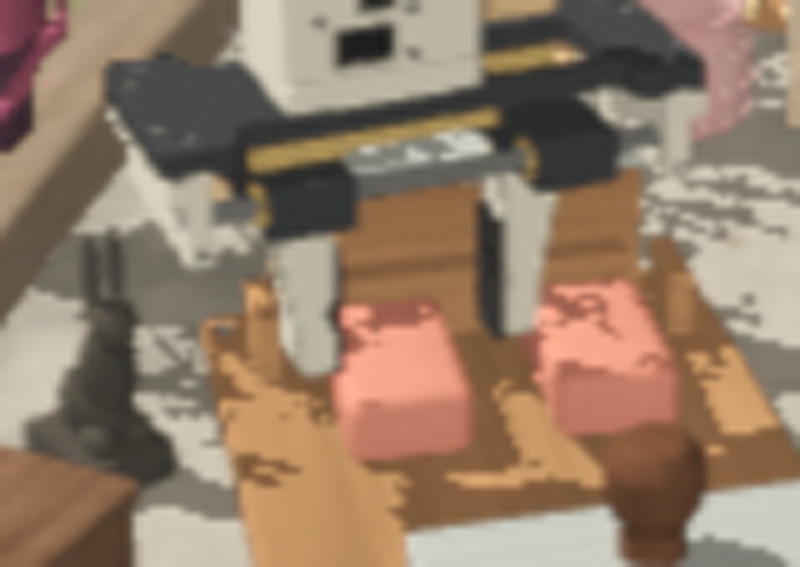

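The fingers straddle bar 2, with tips at (310,365) and (510,325). The right one hangs in the gap between the bars, and the ears at (100,270) are clear. I'll descend.

Request:
jog_arm(
  travel=[
    [0,0,0.02],
    [0,0,0.04],
    [0,0,0.055],
    [0,0,0.065],
    [0,0,0.072],
    [0,0,0.072],
    [0,0,0.072],
    [0,0,0.072],
    [0,0,0.072],
    [0,0,0.072],
  ],
  dr=[
    [0,0,0],
    [0,0,0],
    [0,0,0],
    [0,0,0],
    [0,0,0],
    [0,0,0],
    [0,0,0],
    [0,0,0],
    [0,0,0],
    [0,0,0],
  ],
  claw=[0.64,0.64,0.64,0.64,0.64,0.64,0.64,0.64,0.64,0.64],
)

```text
time_s: 37.6
tcp_pos: [0.5577, 0.2313, 0.0247]
eef_rot: [-180.0, 0.0, -56.0]
contact_force: [-0.9, 0.2, 0.0]
gripper_width: 0.0561
gripper_force: 0.0
```

Request:
jog_arm(
  travel=[
    [0,0,0],
    [0,0,0],
    [0,0,0],
    [0,0,0],
    [0,0,0],
    [0,0,0],
    [0,0,0],
    [0,0,0],
    [0,0,0],
    [0,0,0],
  ],
  dr=[
    [0,0,0],
    [0,0,0],
    [0,0,0],
    [0,0,0],
    [0,0,0],
    [0,0,0],
    [0,0,0],
    [0,0,0],
    [0,0,0],
    [0,0,0],
  ],
  claw=[0.4,0.4,0.4,0.4,0.4,0.4,0.4,0.4,0.4,0.4],
  newtons=25,
)

```text
time_s: 38.85
tcp_pos: [0.5577, 0.2313, 0.0246]
eef_rot: [-180.0, -0.0, -56.0]
contact_force: [0.5, 0.0, 0.8]
gripper_width: 0.0481
gripper_force: 24.3
```

```bash
python3 - <<'E'
from h import *
s=r.get_state(); print(s["tcp_pos"],s["eef_rot"],s["gripper_width"],s["contact_force"])
c=r.capture("side"); bars(c); a=np.radians(TH)
for x in r.tip_of("hare","side")[:1]: print(x)
E
```

```text
[0.55769562 0.2313307  0.02457639] [-1.79995794e+02 -8.02725226e-04 -5.60316556e+01] 0.04810930175572677 [0.49763735 0.03376588 0.78353585]
  bar 430 [499.7 177.1] [45.1 74.2] 24.0 0.0433
  bar 394 [567.  204.8] [45.1 76.3] 25.1 0.0435
{'at': [163.2, 261.1], 'conf': 0.8}
```

Request:
jog_arm(
  travel=[
    [0,0,0],
    [0,0,0],
    [0,0,0],
    [0,0,0],
    [0,0,-0.01],
    [0,0,-0.03],
    [0,0,-0.05],
    [0,0,-0.05],
    [0,0,-0.05],
    [0,0,-0.05],
  ],
  dr=[
    [0,0,0],
    [0,0,0],
    [0,0,0],
    [0,0,0],
    [0,0,0],
    [0,0,0],
    [0,0,0],
    [0,0,0],
    [0,0,0],
    [0,0,0],
  ],
  claw=[0.4,0.4,0.4,0.4,0.4,0.4,0.4,0.4,0.4,0.4],
  newtons=40,
)

```text
time_s: 40.2
tcp_pos: [0.5574, 0.2311, 0.0493]
eef_rot: [180.0, 0.0, -56.0]
contact_force: [0.3, -0.5, -0.4]
gripper_width: 0.0476
gripper_force: 38.9
```

```bash
python3 - <<'E'
from h import *
s=r.get_state(); print(s["tcp_pos"],s["eef_rot"],s["gripper_width"],s["contact_force"],s["moment"])
c=r.capture("side"); bars(c,.015,.12); t=r.capture("top"); bars(t,.015,.12); print("rack",rect2(t,.014,.03,(.3,.53,-.48,-.18)))
cv2.imwrite("pics/m8.png",cv2.resize(c["pixels"][190:275,150:270],(800,567),interpolation=cv2.INTER_CUBIC)[...,::-1])
E
```

```text
[0.55742891 0.23111133 0.04925815] [ 1.79965282e+02  1.87677057e-04 -5.60369692e+01] 0.04761892482056083 [ 0.27229869 -0.50730205 -0.39365933] [ 0.01101571  0.16345569 -0.01038116]
  bar 399 [563.1 203.3] [43.2 79.1] 17.4 0.0679
  bar 454 [500.1 176.3] [43.2 76.5] 22.5 0.0435
  bar 68 [ 680.8 -455.6] [ 8.7 30.8] 89.8 0.0725
  bar 131 [ 633.5 -313.7] [17.2 60.7] 1.0 0.0677
  bar 249 [577.6 185.3] [46.4 41.8] 26.0 0.0707
  bar 238 [ 512.2 -105.2] [59.9 60.1] 89.4 0.0614
  bar 348 [499.1 171.3] [43.1 78.3] 27.7 0.0459
rack (np.int32(4127), array([ 418.7, -317.5]), array([178.1, 231. ]), 1.3, np.float64(0.0232))
```

View pics/m8.png

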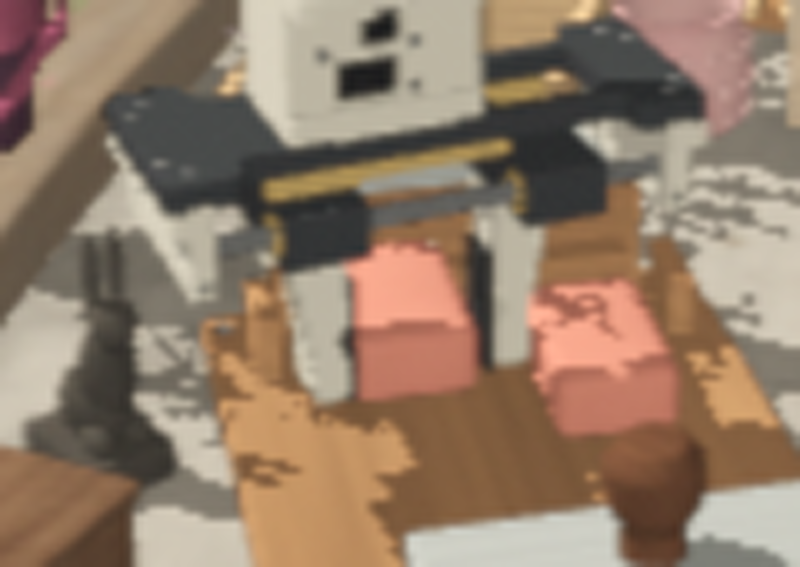

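Bar 2 is held and lifted, and bar 3 has not moved (605,350). On to the rack.

Request:
jog_arm(
  travel=[
    [0,0,-0.08],
    [0,0,-0.16],
    [0,0,-0.24],
    [0,0,-0.32],
    [0,0,-0.34],
    [0,0,-0.34],
    [0,0,-0.34],
    [0,0,-0.34],
    [0,0,-0.34],
    [0,0,-0.34],
  ],
  dr=[
    [0,0,0],
    [0,0,0],
    [0,0,0],
    [0,0,0],
    [0,0,0],
    [0,0,0],
    [0,0,0],
    [0,0,0],
    [0,0,0],
    [0,0,0],
  ],
  claw=[0.4,0.4,0.4,0.4,0.4,0.4,0.4,0.4,0.4,0.4],
)

```text
time_s: 41.55
tcp_pos: [0.5576, 0.2312, 0.2192]
eef_rot: [180.0, -0.0, -56.0]
contact_force: [0.1, 0.6, -1.3]
gripper_width: 0.0477
gripper_force: 38.9
```

```bash
python3 - <<'E'
from h import *
s=r.get_state(); print(s["tcp_pos"],s["eef_rot"],s["gripper_width"])
go((.53,-.05,.219,-28),(.47,-.15,.219,0))
plan(np.array([.47,-.15,.219]),[180,0,0],[(.392,-.272,.219,0),(.392,-.272,.08),(.392,-.272,.035)])
E
```

```text
[0.55761758 0.23123665 0.21916597] [ 1.79964287e+02 -3.84168942e-03 -5.60361847e+01] 0.04767606568273304
travel [0.436, 0.36, 0.001] dr [0.0001, 0.0, -0.0779]
travel [0.534, 0.571, 0.001] dr [0.0001, 0.0, -0.1557]
travel [-0.156, 0.244, 0.0] dr [0.0, 0.0, 0.0]
travel [-0.156, 0.244, 0.278] dr [0.0, 0.0, 0.0]
travel [-0.156, 0.244, 0.368] dr [0.0, 0.0, 0.0]
```

Request:
jog_arm(
  travel=[
    [0.07,0.06,0],
    [0.14,0.12,0],
    [0.22,0.18,0],
    [0.29,0.24,0],
    [0.37,0.3,0],
    [0.436,0.36,0],
    [0.47,0.43,0],
    [0.5,0.5,0],
    [0.534,0.571,0],
    [0.534,0.571,0],
  ],
  dr=[
    [0,0,-0.015],
    [0,0,-0.03],
    [0,0,-0.045],
    [0,0,-0.06],
    [0,0,-0.078],
    [0,0,-0.1],
    [0,0,-0.12],
    [0,0,-0.14],
    [0,0,-0.1557],
    [0,0,-0.1557],
  ],
  claw=[0.4,0.4,0.4,0.4,0.4,0.4,0.4,0.4,0.4,0.4],
)

```text
time_s: 42.8
tcp_pos: [0.4687, -0.1513, 0.2198]
eef_rot: [180.0, -0.0, -0.1]
contact_force: [-0.7, 0.3, -1.3]
gripper_width: 0.0475
gripper_force: 38.9
```

Request:
jog_arm(
  travel=[
    [-0.05,0.08,0],
    [-0.1,0.16,0],
    [-0.156,0.244,0],
    [-0.156,0.244,0],
    [-0.156,0.244,0.07],
    [-0.156,0.244,0.14],
    [-0.156,0.244,0.21],
    [-0.156,0.244,0.278],
    [-0.156,0.244,0.278],
    [-0.156,0.244,0.278],
  ],
  dr=[
    [0,0,0],
    [0,0,0],
    [0,0,0],
    [0,0,0],
    [0,0,0],
    [0,0,0],
    [0,0,0],
    [0,0,0],
    [0,0,0],
    [0,0,0],
  ],
  claw=[0.4,0.4,0.4,0.4,0.4,0.4,0.4,0.4,0.4,0.4],
)

```text
time_s: 44.05
tcp_pos: [0.3933, -0.2716, 0.0816]
eef_rot: [180.0, -0.1, 0.1]
contact_force: [0.3, -0.4, -1.1]
gripper_width: 0.0476
gripper_force: 38.9
```

```bash
python3 - <<'E'
from h import *
s=r.get_state(); print(s["tcp_pos"],s["eef_rot"],s["gripper_width"],s["contact_force"])
t=r.capture("top"); print("rack",rect2(t,.014,.03,(.3,.53,-.48,-.18)),[(x["at"],x["conf"]) for x in r.tip_of("rack_top","top")[:2]]); bars(t,.03,.14)
c=r.capture("side"); bars(c,.015,.12); print(rect2(c,.014,.03,(.3,.53,-.48,-.18)))
im=np.hstack([cv2.resize(t["pixels"][160:290,310:450],(400,371)),cv2.resize(c["pixels"][120:260,230:370],(400,371))]); cv2.imwrite("pics/m9.png",im[...,::-1])
E
```

```text
[ 0.39334951 -0.27158994  0.08163926] [ 1.79964276e+02 -5.68018888e-02  6.93735876e-02] 0.0476155595606531 [ 0.31823414 -0.4253454  -1.06381466]
rack (np.int32(203), array([ 339.8, -354.9]), array([ 18.4, 114.9]), 1.2, np.float64(0.0231)) []
  bar 55 [689.4 375. ] [67.1 15.5] 83.7 0.0599
  bar 73 [ 680.1 -456.1] [ 7.3 29.7] 90.0 0.0718
  bar 154 [625.  449.5] [21.8 34.1] 84.8 0.0814
  bar 134 [ 633.7 -313. ] [62.6 17.5] 89.7 0.0675
  bar 506 [501.6 172.4] [45.5 76.9] 22.8 0.0463
  bar 50 [449.9 387.7] [19.3 18. ] 27.6 0.1322
  bar 92 [ 678.8 -450.3] [40.1 15.8] 7.9 0.0614
  bar 61 [ 628.6 -294.9] [17.6 78.9] 1.3 0.0637
  bar 459 [500.6 175.3] [44.3 79.8] 21.6 0.0434
(np.int32(198), array([ 481.9, -312.1]), array([ 51.9, 221.7]), 1.1, np.float64(0.0215))
```

View pics/m9.png

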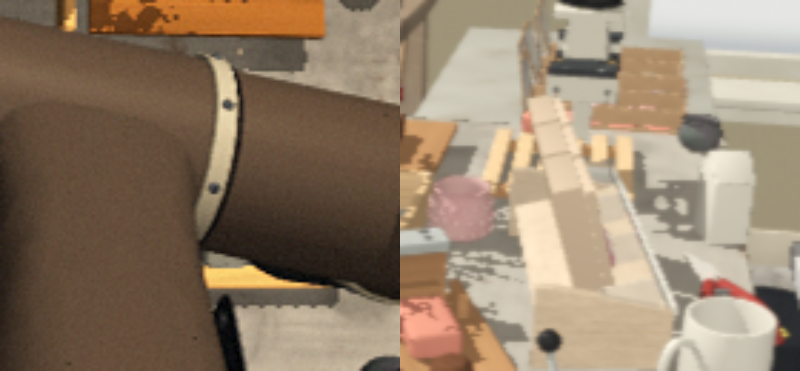

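The arm covers the rack from above. The slats still showing, and the bar end at (548,122) in the side half, fit the rack not having moved. I'll lower the bar.

Request:
jog_arm(
  travel=[
    [0,0,0.03],
    [0,0,0.06],
    [0,0,0.08],
    [0,0,0.088],
    [0,0,0.094],
    [0,0,0.098],
    [0,0,0.1],
    [0,0,0.1],
    [0,0,0.1],
    [0,0,0.1],
  ],
  dr=[
    [0,0,0],
    [0,0,0],
    [0,0,0],
    [0,0,0],
    [0,0,0],
    [0,0,0],
    [0,0,0],
    [0,0,0],
    [0,0,0],
    [0,0,0],
  ],
  claw=[0.4,0.4,0.4,0.4,0.4,0.4,0.4,0.4,0.4,0.4],
)

```text
time_s: 45.45
tcp_pos: [0.3921, -0.2717, 0.0306]
eef_rot: [180.0, -0.0, 0.0]
contact_force: [-0.3, 0.5, -1.5]
gripper_width: 0.0471
gripper_force: 38.9
```

Request:
jog_arm(
  travel=[
    [0,0,0.001],
    [0,0,0.002],
    [0,0,0.002],
    [0,0,0.002],
    [0,0,0.002],
    [0,0,0.002],
    [0,0,0.002],
    [0,0,0.002],
    [0,0,0.002],
    [0,0,0.002],
  ],
  dr=[
    [0,0,0],
    [0,0,0],
    [0,0,0],
    [0,0,0],
    [0,0,0],
    [0,0,0],
    [0,0,0],
    [0,0,0],
    [0,0,0],
    [0,0,0],
  ],
  claw=[0.4,0.4,0.4,0.4,0.4,0.4,0.4,0.4,0.4,0.4],
)

```text
time_s: 46.7
tcp_pos: [0.3921, -0.2717, 0.0296]
eef_rot: [180.0, -0.0, 0.0]
contact_force: [-0.3, -0.5, -0.6]
gripper_width: 0.0473
gripper_force: 38.9
```

Request:
jog_arm(
  travel=[
    [0,0,0.002],
    [0,0,0.002],
    [0,0,0.002],
    [0,0,0.002],
    [0,0,0.002],
    [0,0,0.002],
    [0,0,0.002],
    [0,0,-0.05],
    [0,0,-0.17],
    [0,0,-0.3],
  ],
  dr=[
    [0,0,0],
    [0,0,0],
    [0,0,0],
    [0,0,0],
    [0,0,0],
    [0,0,0],
    [0,0,0],
    [0,0,0],
    [0,0,0],
    [0,0,0],
  ],
  claw=[0.4,0.7,0.7,0.7,0.7,0.7,0.7,0.7,0.8,0.8],
)

```text
time_s: 47.95
tcp_pos: [0.3915, -0.2715, 0.1785]
eef_rot: [-180.0, 0.1, 0.0]
contact_force: [2.6, -0.4, -0.5]
gripper_width: 0.0697
gripper_force: 0.0
```

```bash
python3 - <<'E'
from h import *
s=r.get_state(); print(s["tcp_pos"],s["eef_rot"],s["gripper_width"])
go((.47,-.12,.25,-25))
b=mw(.021,.079); print(b); plan(np.array([.47,-.12,.25]),[180,0,-25],[(.53,.05,.22,-50),(*b,.22,-66.1),(*b,.1,-66.1)])
E
```

```text
[ 0.39149021 -0.2715377   0.17845968] [-1.79984893e+02  8.10654525e-02  2.20182274e-02] 0.0697136094248488
travel [0.157, -0.303, -0.143] dr [0.0, 0.0002, 0.0695]
[0.51630685 0.17706596]
travel [-0.035, -0.359, 0.06] dr [-0.0, -0.0, 0.0694]
travel [-0.167, -0.578, 0.06] dr [0.0, -0.0, 0.1142]
travel [-0.167, -0.578, 0.3] dr [0.0, -0.0, 0.1142]
```

Request:
jog_arm(
  travel=[
    [0,0,-0.05],
    [0,0,-0.1],
    [0.02,-0.04,-0.143],
    [0.05,-0.1,-0.143],
    [0.08,-0.16,-0.143],
    [0.12,-0.23,-0.143],
    [0.157,-0.303,-0.143],
    [0.157,-0.303,-0.143],
    [0.157,-0.303,-0.143],
    [0.157,-0.303,-0.143],
  ],
  dr=[
    [0,0,0],
    [0,0,0],
    [0,0,0.01],
    [0,0,0.025],
    [0,0,0.04],
    [0,0,0.055],
    [0,0,0.0695],
    [0,0,0.0695],
    [0,0,0.0695],
    [0,0,0.0695],
  ],
  claw=[1,1,1,1,1,1,1,1,1,1],
)

```text
time_s: 49.2
tcp_pos: [0.4701, -0.1207, 0.2486]
eef_rot: [180.0, 0.0, -25.0]
contact_force: [-0.2, 0.7, 0.0]
gripper_width: 0.0873
gripper_force: 0.0
```

Request:
jog_arm(
  travel=[
    [-0.01,-0.1,0],
    [-0.02,-0.2,0.02],
    [-0.03,-0.3,0.04],
    [-0.035,-0.359,0.06],
    [-0.09,-0.45,0.06],
    [-0.14,-0.53,0.06],
    [-0.167,-0.578,0.06],
    [-0.167,-0.578,0.06],
    [-0.167,-0.578,0.06],
    [-0.167,-0.578,0.06],
  ],
  dr=[
    [0,0,0.02],
    [0,0,0.04],
    [0,0,0.055],
    [0,0,0.07],
    [0,0,0.085],
    [0,0,0.1],
    [0,0,0.1142],
    [0,0,0.1142],
    [0,0,0.1142],
    [0,0,0.1142],
  ],
  claw=[1,1,1,1,1,1,1,1,1,1],
)

```text
time_s: 50.45
tcp_pos: [0.5171, 0.1759, 0.2186]
eef_rot: [-180.0, 0.0, -66.2]
contact_force: [-0.3, -0.6, -0.1]
gripper_width: 0.0879
gripper_force: 0.0
```

```bash
python3 - <<'E'
from h import *
s=r.get_state(); print(s["tcp_pos"],s["eef_rot"],s["gripper_width"])
t=r.capture("top"); print("rack",rect2(t,.014,.03,(.3,.53,-.5,-.16))); bars(t,.03,.06)
c=r.capture("side"); bars(c,.015,.06)
b=mw(.021,.079); go((*b,.06,-66.1),(*b,.024,-66.1))
cv2.imwrite("pics/m10.png",t["pixels"][100:300,:,::-1])
E
```

```text
[0.51712646 0.17593171 0.21862864] [-1.79999890e+02  2.65471678e-04 -6.61556391e+01] 0.08789245444566207
rack (np.int32(3809), array([ 418.7, -317.7]), array([178. , 230.7]), 1.1, np.float64(0.0231))
  bar 62 [514.6 141. ] [40.5  8.7] 23.4 0.0458
  bar 73 [ 490.5 -103. ] [63.4 24.3] 86.1 0.0495
  bar 537 [ 422.5 -277. ] [45.1 76.7] 79.3 0.0499
  bar 56 [ 678.3 -449.9] [52.3 19.1] 0.9 0.0547
  bar 43 [ 450.6 -273.4] [17.2 37.4] 6.4 0.0468
  bar 461 [500.  176.8] [45.  78.6] 23.4 0.0433
travel [-0.002, 0.001, 0.317] dr [-0.0, 0.0, -0.0002]
travel [-0.002, 0.001, 0.389] dr [-0.0, 0.0, -0.0002]
```

View pics/m10.png

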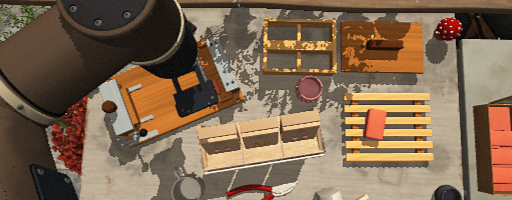

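Bar 2 lies flat on the rack at (376,125), turned about 10°. The frame and plate stand on the strip, and the votive has not moved. Now bar 3.

Request:
jog_arm(
  travel=[
    [0,0,0.1],
    [0,0,0.2],
    [0,0,0.29],
    [0,0,0.34],
    [0,0,0.37],
    [0,0,0.386],
    [0,0,0.386],
    [0,0,0.386],
    [0,0,0.386],
    [0,0,0.386],
  ],
  dr=[
    [0,0,0],
    [0,0,0],
    [0,0,0],
    [0,0,0],
    [0,0,0],
    [0,0,0],
    [0,0,0],
    [0,0,0],
    [0,0,0],
    [0,0,0],
  ],
  claw=[1,1,1,1,1,1,1,1,1,1],
)

```text
time_s: 51.8
tcp_pos: [0.5172, 0.1772, 0.0261]
eef_rot: [-180.0, 0.0, -66.1]
contact_force: [-0.3, 0.1, 0.2]
gripper_width: 0.0874
gripper_force: 0.0
```

Request:
jog_arm(
  travel=[
    [0,0,0],
    [0,0,0],
    [0,0,0],
    [0,0,0],
    [0,0,0],
    [0,0,0],
    [0,0,0],
    [0,0,0],
    [0,0,0],
    [0,0,0],
  ],
  dr=[
    [0,0,0],
    [0,0,0],
    [0,0,0],
    [0,0,0],
    [0,0,0],
    [0,0,0],
    [0,0,0],
    [0,0,0],
    [0,0,0],
    [0,0,0],
  ],
  claw=[0.8,0.6,0.4,0.4,0.4,0.4,0.4,0.4,0.4,0.4],
  newtons=15,
)

```text
time_s: 53.05
tcp_pos: [0.517, 0.1771, 0.0256]
eef_rot: [-180.0, 0.0, -66.1]
contact_force: [1.1, 0.9, -1.3]
gripper_width: 0.0458
gripper_force: 15.0
```

Request:
jog_arm(
  travel=[
    [0,0,0],
    [0,0,0],
    [0,0,-0.02],
    [0,0,-0.08],
    [0,0,-0.16],
    [0,0,-0.24],
    [0,0,-0.32],
    [0,0,-0.39],
    [0,0,-0.39],
    [0,0,-0.39],
  ],
  dr=[
    [0,0,0],
    [0,0,0],
    [0,0,0],
    [0,0,0],
    [0,0,0],
    [0,0,0],
    [0,0,0],
    [0,0,0],
    [0,0,0],
    [0,0,0],
  ],
  claw=[0.4,0.4,0.4,0.4,0.4,0.4,0.4,0.4,0.4,0.4],
  newtons=40,
)

```text
time_s: 54.3
tcp_pos: [0.5165, 0.1769, 0.2205]
eef_rot: [180.0, 0.0, -66.1]
contact_force: [-0.2, 0.6, -1.7]
gripper_width: 0.0458
gripper_force: 40.0
```

```bash
python3 - <<'E'
from h import *
s=r.get_state(); print(s["tcp_pos"],s["eef_rot"],s["gripper_width"],s["contact_force"])
t=r.capture("top"); print("rack",rect2(t,.014,.03,(.3,.53,-.5,-.16))); bars(t,.03,.06)
go((.53,-.05,.219,-30),(.47,-.2,.219,0))
plan(np.array([.47,-.2,.219]),[180,0,0],[(.422,-.376,.219,0),(.422,-.376,.08),(.422,-.376,.03)])
E
```

```text
[0.51650466 0.17686072 0.22053097] [ 1.79992841e+02  2.53589632e-02 -6.61264041e+01] 0.04583786128050208 [-0.1659201   0.60213416 -1.73618016]
rack (np.int32(3814), array([ 418.7, -317.7]), array([178.2, 231.1]), 1.2, np.float64(0.0232))
  bar 97 [505.8 -96.4] [68.8 48.9] 40.4 0.0504
  bar 536 [ 422.8 -277.1] [46.1 76.9] 79.7 0.0499
travel [0.426, 0.159, 0.002] dr [0.0002, 0.0001, -0.1004]
travel [0.651, 0.39, 0.002] dr [0.0002, 0.0001, -0.1837]
travel [-0.096, 0.352, 0.0] dr [0.0, 0.0, 0.0]
travel [-0.096, 0.352, 0.278] dr [0.0, 0.0, 0.0]
travel [-0.096, 0.352, 0.378] dr [0.0, 0.0, 0.0]
```

Request:
jog_arm(
  travel=[
    [0.07,0.03,0],
    [0.15,0.055,0],
    [0.22,0.08,0],
    [0.29,0.11,0],
    [0.36,0.135,0],
    [0.426,0.159,0],
    [0.5,0.23,0],
    [0.58,0.31,0],
    [0.651,0.39,0],
    [0.651,0.39,0],
  ],
  dr=[
    [0,0,-0.018],
    [0,0,-0.035],
    [0,0,-0.05],
    [0,0,-0.07],
    [0,0,-0.085],
    [0,0,-0.1004],
    [0,0,-0.125],
    [0,0,-0.15],
    [0,0,-0.175],
    [0,0,-0.1837],
  ],
  claw=[0.4,0.4,0.4,0.4,0.4,0.4,0.4,0.4,0.4,0.4],
)

```text
time_s: 55.6
tcp_pos: [0.4681, -0.2021, 0.2193]
eef_rot: [-180.0, 0.2, -0.0]
contact_force: [0.7, 0.4, -0.6]
gripper_width: 0.0456
gripper_force: 40.0
```

Request:
jog_arm(
  travel=[
    [-0.025,0.08,0],
    [-0.05,0.17,0],
    [-0.075,0.26,0],
    [-0.096,0.352,0],
    [-0.096,0.352,0.07],
    [-0.096,0.352,0.14],
    [-0.096,0.352,0.21],
    [-0.096,0.352,0.278],
    [-0.096,0.352,0.278],
    [-0.096,0.352,0.278],
  ],
  dr=[
    [0,0,0],
    [0,0,0],
    [0,0,0],
    [0,0,0],
    [0,0,0],
    [0,0,0],
    [0,0,0],
    [0,0,0],
    [0,0,0],
    [0,0,0],
  ],
  claw=[0.4,0.4,0.4,0.4,0.4,0.4,0.4,0.4,0.4,0.4],
)

```text
time_s: 56.85
tcp_pos: [0.4229, -0.3758, 0.0821]
eef_rot: [180.0, 0.0, 0.0]
contact_force: [-0.3, -0.7, -1.0]
gripper_width: 0.0456
gripper_force: 40.0
```

```bash
python3 - <<'E'
from h import *
s=r.get_state(); print(s["tcp_pos"],s["eef_rot"],s["gripper_width"],s["contact_force"])
t=r.capture("top"); print("rack",rect2(t,.014,.03,(.3,.53,-.5,-.16))); bars(t,.03,.12)
c=r.capture("side"); bars(c,.015,.12); print("rack",rect2(c,.014,.03,(.3,.53,-.5,-.16)))
E
```

```text
[ 0.42288614 -0.37583926  0.08214549] [1.79978274e+02 1.35995286e-02 3.93424265e-02] 0.045608206459114446 [-0.25443653 -0.74461442 -0.97523583]
rack (np.int32(1155), array([ 417.3, -246.2]), array([179. ,  89.6]), 0.3, np.float64(0.0231))
  bar 66 [689.8 384.5] [87.5 14. ] 83.4 0.0595
  bar 77 [ 679.6 -456. ] [31.1  7.2] 4.8 0.0718
  bar 154 [625.1 449.5] [24.8 31.5] 78.3 0.0808
  bar 205 [ 512.2 -104.1] [60.1 60.1] 30.1 0.0623
  bar 85 [ 675.9 -451.2] [39.3 15.8] 0.1 0.0624
  bar 86 [ 394.9 -371.8] [29.5 47. ] 2.8 0.0995
  bar 60 [ 629.  -290.9] [15.8 76.2] 0.3 0.063
  bar 41 [ 450.7 -271.6] [17.1 39.4] 6.9 0.0465
  bar 45 [442.6 401. ] [23.1  6.9] 18.2 0.1174
rack (np.int32(125), array([ 497.4, -312.2]), array([ 20.4, 225.9]), 1.2, np.float64(0.0214))
```

Both the rack and bar 2 are where they were. I'll lower the bar and release it.

Request:
jog_arm(
  travel=[
    [0,0,0.03],
    [0,0,0.06],
    [0,0,0.08],
    [0,0,0.09],
    [0,0,0.096],
    [0,0,0.1],
    [0,0,0.102],
    [0,0,0.103],
    [0,0,0.104],
    [0,0,0.104],
  ],
  dr=[
    [0,0,0],
    [0,0,0],
    [0,0,0],
    [0,0,0],
    [0,0,0],
    [0,0,0],
    [0,0,0],
    [0,0,0],
    [0,0,0],
    [0,0,0],
  ],
  claw=[0.4,0.4,0.4,0.4,0.4,0.4,0.4,0.4,0.4,0.4],
)

```text
time_s: 58.2
tcp_pos: [0.4226, -0.3756, 0.0296]
eef_rot: [180.0, -0.0, 0.0]
contact_force: [-0.4, -0.7, -1.1]
gripper_width: 0.0457
gripper_force: 40.0
```

Request:
jog_arm(
  travel=[
    [0,0,0.001],
    [0,0,0.002],
    [0,0,0.002],
    [0,0,0.002],
    [0,0,0.002],
    [0,0,0.002],
    [0,0,0.002],
    [0,0,-0.05],
    [0,0,-0.17],
    [0,0,-0.3],
  ],
  dr=[
    [0,0,0],
    [0,0,0],
    [0,0,0],
    [0,0,0],
    [0,0,0],
    [0,0,0],
    [0,0,0],
    [0,0,0],
    [0,0,0],
    [0,0,0],
  ],
  claw=[0.4,0.4,0.4,0.63,0.63,0.63,0.63,0.63,0.63,0.63],
)

```text
time_s: 59.45
tcp_pos: [0.422, -0.3754, 0.1782]
eef_rot: [-180.0, 0.1, 0.0]
contact_force: [1.8, -0.4, -0.3]
gripper_width: 0.0553
gripper_force: 0.0
```

Request:
jog_arm(
  travel=[
    [0,0,-0.1],
    [0.05,-0.1,-0.15],
    [0.1,-0.2,-0.15],
    [0.15,-0.3,-0.15],
    [0.15,-0.42,-0.15],
    [0.15,-0.55,-0.15],
    [0.15,-0.67,-0.15],
    [0.15,-0.77,-0.15],
    [0.15,-0.77,-0.15],
    [0.15,-0.77,-0.15],
  ],
  dr=[
    [0,0,0],
    [0,0,0],
    [0,0,0],
    [0,0,0],
    [0,0,0],
    [0,0,0],
    [0,0,0],
    [0,0,0],
    [0,0,0],
    [0,0,0],
  ],
  claw=[0.63,0.63,0.63,0.63,0.63,0.63,0.63,0.63,0.63,0.63],
)

```text
time_s: 60.7
tcp_pos: [0.4973, 0.0095, 0.252]
eef_rot: [180.0, 0.0, 0.1]
contact_force: [-0.4, -0.9, -1.0]
gripper_width: 0.0554
gripper_force: 0.0
```

```bash
python3 - <<'E'
from h import *
s=r.get_state(); print(s["tcp_pos"],s["eef_rot"],s["gripper_width"],s["time_s"])
t=r.capture("top"); c=r.capture("side")
print("rack",rect2(t,.014,.03,(.3,.53,-.5,-.16))); bars(t,.03,.06)
for n in("hare","pink_votive","pawl_ball","jaw_knob"): print(n,[(k,x["at"],round(x["conf"],2),atd(cc,*x["at"]).round(3)) for k,cc in(("side",c),("top",t)) for x in r.tip_of(n,k)[:1]])
print("plate",rect2(t,.026,.042,(.53,.73,-.45,-.15)))
im=np.hstack([cv2.resize(t["pixels"][100:300,80:480],(500,400)),cv2.resize(c["pixels"][130:330,150:300],(300,400))]); cv2.imwrite("pics/m11.png",im[...,::-1])
E
```

```text
[0.49731089 0.00952504 0.25200735] [1.79992498e+02 1.19298297e-02 7.38200164e-02] 0.055375198194558405 60.7
rack (np.int32(3052), array([ 418.8, -317.2]), array([178.1, 230.3]), 1.2, np.float64(0.0232))
  bar 67 [ 485.9 -106.7] [15.1 58.1] 4.0 0.0483
  bar 544 [ 422.3 -276.5] [45.6 76.4] 78.2 0.0499
  bar 547 [ 418.3 -375.5] [75.5 46. ] 0.0 0.0496
hare [('side', [164.8, 257.7], 0.9, array([0.665, 0.253, 0.017]))]
pink_votive [('side', [247.5, 209.1], 0.67, array([ 0.516, -0.07 ,  0.011])), ('top', [305.0, 190.2], 0.48, array([ 0.467, -0.054,  0.341]))]
pawl_ball [('side', [280.0, 250.4], 0.62, array([0.389, 0.316, 0.104]))]
jaw_knob [('side', [245.8, 263.4], 0.66, array([0.447, 0.404, 0.121]))]
plate (np.int32(3800), array([ 632.8, -303.2]), array([140.6, 223.4]), 0.2, np.float64(0.0348))
```

View pics/m11.png

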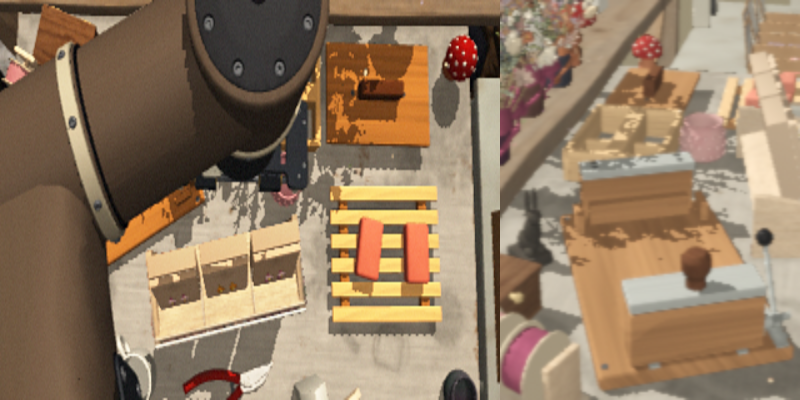

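Both bars lie flat and apart on the rack at (369,248) and (417,252). The mould is empty with the jaw back and the pawl out. The plate and frame stand on the strip, and the hare and votive are in place.

```bash
python3 -c "
from plant import r
print(r.close_job())"
```

```text
the job is handed in; nothing more can be done
None
```

I finished the job and handed it in at about 61 s. The mould is apart, with the pawl out of its rack and the jaw back. The plate and frame stand flat on the bare table, and the two bars that were in the mould lie apart on the drying rack. The hare and votive are where they were.

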